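# Load the low parts carrier under the head of the hand press

## Task

A steel setting gauge has been left standing in the loading lane of the hand press: lift it out and stand it upright on the square rubber mat, without ever tipping it over. Then lay the low parts carrier flat in the lane with its handle fin at the open end, slide it under the press head all the way to the end stop, and shift it sideways into the pocket until it lies against the rear rail, locked in behind the catch block. Leave the tall carrier and everything else on the bench where they are.

Things in the scene. Friction and masses are not known exactly. Their poses are not given: they have to be found in the camera images.
- press: Fixed hand press, base 160 (x) x 340 (y) x 30 mm; origin at the centre of its underside, z up. All numbers here and at its points are mm in this frame. The base's top, z = 30, is the floor of lane and pocket. End stop: face at y = 119, 16 high. The column carrying the head stands on the -x side, x -80 to -46, y 10 to 120.
- lane (a point): Middle of the open end of the loading lane, on its floor: (20, -170, 30) in the press's frame. The lane runs along +y, 50 wide, x -5 to 45. Its +x wall is 12 high, 10 thick, to y = 129. On its -x side is the catch block: x -43 to -5, y -170 to -59, 12 high. Lane and block are open above from y = -170 to 10.
- pocket (a point): Where the loaded carrier's origin comes to lie: (-9, 30, 30) in the press's frame, axes parallel to the press's, fin towards -y. From y = -59 (end of the catch block) to the end stop at y = 119 the lane widens towards -x to the rear rail, face at x = -31, 14 high: the pocket, 178 long.
- head (a point): Middle of the press head's lower edge on the -y face: (-9, 10, 56) in the press's frame. The head overhangs lane and pocket, y 10 to 120, x -80 to 55. Plungers under it end at z = 56, 26 above the floor; the solid head is z 64 to 104, spindles on it reach z = 154.
- carrier: Low parts carrier: loose white plastic bar 44 (x) x 170 (y) x 14 mm with six steel discs reaching z = 20; origin at the centre of its underside. Upright handle fin at its -y end: 10 thick in x, 26 long in y, centred at y = -72, from the bar up to z = 64. About 0.2 kg. Its low discs tell it from the tall carrier.
- tall_carrier: Bystander: another loose carrier with the same bar and fin (fin also at its -y end), but with six tall steel posts reaching z = 44 mm, too tall for the press. Origin at the centre of its underside.
- gauge: Setting gauge, a loose upright turned steel part, 66 mm high: foot of radius 16 (z 0 to 10), body of radius 11 (z 13 to 52), stem of radius 6 (to 66). Origin at the centre of its underside. About 0.17 kg. Starts standing on the floor of the lane.
- mat: Fixed square rubber mat, 100 x 100 x 3 mm, flat on the bench; origin at the centre of its underside.
- jar: Bystander: loose lidded clear jar, radius 26, 50 mm high; origin at the centre of its underside.
- oil_bottle: Bystander: loose clear oil bottle with a black cap, radius 20, 110 mm high; origin at the centre of its underside.
- loupe: Bystander: loose black eye loupe, radius 20, 32 mm high; origin at the centre of its underside.
Things that resemble listed ones, but are neither listed nor needed, are in the scene too. Of the things that look like the mat, take the one that is farthest to the robot's left at the start.

How it is judged:
On the way, in this order (a step that is already met when the one before it is completed fails the run):
1. the gauge stands upright on the mat, at rest, let go (x of gauge in the frame of mat between -0.045 and 0.045 m and y of gauge in the frame of mat between -0.045 and 0.045 m and z of gauge in the frame of mat below 0.008 m and angle between gauge's own z axis and vertical below 0.1 rad and linear speed of gauge below 0.02 m/s and contact force between the fingers and gauge below 0.1 N), for 0.2 s.
2. the low carrier lies in the lane, its front well under the press head (y of carrier in the frame of press above -0.03 m and z of carrier in the frame of press between 0.027 and 0.036 m and x of carrier in the frame of press between 0.01 and 0.028 m and angle between the y axis of carrier and the y axis of press, either way round below 0.1 rad), for 0.05 s.
At the end, for the whole second after the job is handed in: Low carrier at rest flat in the pocket, within 6 mm of the rear rail, its centre within 7 mm of y = 30 mm in the press's frame, parallel to the press within 0.05 rad; gauge upright (0.1 rad) and at rest on the mat, its centre within 45 mm of the mat's along both mat axes (x of carrier in the frame of press between -0.013 and -0.003 m and y of carrier in the frame of press between 0.023 and 0.037 m and z of carrier in the frame of press between 0.027 and 0.033 m and angle between the y axis of carrier and the y axis of press, either way round below 0.05 rad and angle between carrier's own z axis and vertical below 0.05 rad and linear speed of each of carrier, gauge below 0.01 m/s and x of gauge in the frame of mat between -0.045 and 0.045 m and y of gauge in the frame of mat between -0.045 and 0.045 m and z of gauge in the frame of mat below 0.008 m and angle between gauge's own z axis and vertical below 0.1 rad); the robot touches nothing.
It fails at once if the gauge is tipped by more than 0.6 rad (angle between gauge's own z axis and vertical above 0.6 rad).
It fails at once if the tall carrier is moved by more than 20 mm (distance of tall_carrier from where it was at the start of the episode above 0.02 m).
It fails at once if the jar is moved by more than 20 mm (distance of jar from where it was at the start of the episode above 0.02 m).
It fails at once if the loupe is moved by more than 20 mm (distance of loupe from where it was at the start of the episode above 0.02 m).
It fails at once if the oil bottle is moved by more than 20 mm (distance of oil_bottle from where it was at the start of the episode above 0.02 m).
It also fails if it takes over 67 s, if anything falls off the work surface, if the arm or the gripper's body presses on something with over 40 N, if the wrist force passes 120 N, or if a joint passes its speed limit or range.

## Robot

A 7-joint arm with a two-finger parallel gripper is mounted at the origin on the work surface. World frame = base frame: x ahead of the robot, y to its left, z up, the work surface at z = 0. Lengths are in m, angles in rad, forces in N, time in s.
With the tool pointing down it reaches from about 0.4 to 0.85 m from the base axis. Payload 4.5 kg.
Tool frame: the origin (TCP) lies midway between the tips of the shut fingers; the grasp point (between the pads) lies 19 mm behind it; z points along the fingers, y is the direction in which the jaws open and shut (so a half turn about z gives the same grasp; the last joint's range is limited). The gripper opens to 88 mm and grips with 3 to 60 N. Pads are 18 mm wide; open, the fingers measure 123 mm over their backs; the gripper's body (75 mm by 187 mm) begins 45 mm behind the grasp point.
Start: joints at [1.33, 0.689, -0.195, 1.565, 0.157, 0.902, -0.215], TCP at [0.17, -0.602, 0.239] pointing down, gripper open.
Joint ranges: [-3.01, 3.01], [-0.46, 2.08], [-1.47, 1.51], [0.13, 2.56], [-1, 4.14], [0.04, 2.09], [-2.66, 2.66]. Speed limits (rad/s): [2.57, 2.57, 3.14, 3.14, 3.14, 3.14, 3.14].

## Interface

Orientations are given as a unit quaternion [x, y, z, w].
In Python, from plant import get_state, snapshot, finish_job, find_in gives the robot as it stands.
- The arm moves only by the shell command python3 -m creep 'ROWS' [OPENING] [FORCE]. ROWS is JSON, one flat list of numbers, 6 for each row, row after row: the shift along the tool's x, y, z in mm, then the turn, a rotation vector about the tool's x, y, z in degrees. In form: [tx, ty, tz, wx, wy, wz, tx, ty, tz, wx, wy, wz, ...]. A call has 1 to 5 rows; each row shifts and turns the pose as measured when the row begins, along the tool's axes as they then stand; what a row does not reach is not made up. A row lasts 1/12 s, in which the tool goes at most 41.7 mm and 7.16 degrees, less where a joint would pass 70% of its speed; a pose out of reach is approached as far as the arm can. A call is refused whole if a number of a shift passes 41.7 or a number of a turn 7.16, either way. A call with a gripper value outside its range is refused whole. OPENING is the finger opening in mm, from 0 to 88.1, set as the call begins (- or left out, the last holds). The fingers move at their own pace and stop on an object; FORCE is the grip in N (left out, the last holds). Time passes only in rows, so rows that do not move let the fingers close. It gives the time, the measured TCP pose, the force and the opening at its end, in the units of the state.
- get_state(): the state, without advancing time (a new reading comes with each control period).
- snapshot(name): name is "side" or "top" or "wrist"; returns a dict with "color" (384x512x3 uint8, red, green, blue), "intrinsics" (3x3 intrinsics, pixels), "dist_coeffs" ([k1, k2, p1, p2, k3] as OpenCV has them; the pictures are not rectified), "extrinsics" (4x4, takes a point from world to camera coordinates). Camera axes: x right, y down, z forward; pixel columns grow to the right and rows downward; lengths in m; the calibration is good to about 2 mm. A picture is of the moment at which its call begins. There is no depth.
- finish_job(): hands the job in, once; it reports no verdict.
Trained networks look in the newest picture that a camera, given by its name, has taken for a name from the list of things; names that differ only in an ending like _2 or _b are one class to them, and where a whole thing is asked for, a point or a joint stands for the part that bears it (a point fixed in the world has none). Each returns a list of dicts, best first, with "score" (0 to 1); they miss things now and then, are a little off and sometimes report something else, mostly with a low value. They report only what shows in the picture. A call takes as long as a camera call. They do not tell look-alikes from the thing itself.
- find_in(thing, camera): "xy" ([column, row] in pixels, amid what is visible of it).
The state is a dict: "clock": time; "q": joint angles; "qd": joint speeds; "joint_torque": joint torques, N m; "tool_pos": TCP position; "eef_rot": TCP orientation; "contact_force": force on the tool from outside, world axes, zero at the start; "moment": the same for the moment, N m; "opening": opening from 0.0 (shut) to 1.0 (fully open).
Only numpy, scipy, OpenCV 4.12 (cv2) and the standard library are available. Lean on these libraries where they do the work, as an engineer would, in place of code of your own. Each camera call takes 0.05 s, during which the arm holds its last target.

## Working session

There is one attempt and no reset: what is moved stays moved. The work goes in short steps, Python scripts to look and compute and a shell command to move; the robot and the scene stay as the last step left them, time stands still between calls to the robot, and variables do not carry over. Pictures are saved under pics/ and viewed, and the job is handed in when it is done.

```bash
ls; mkdir -p pics; python3 - <<'E'
from plant import *
import cv2
s=get_state();print(s)
for c in("side","top","wrist"):
    d=snapshot(c);cv2.imwrite(f"pics/{c}0.png",cv2.cvtColor(d["color"],cv2.COLOR_RGB2BGR))
    print(c,d["intrinsics"],d["dist_coeffs"],d["extrinsics"])
    for n in("press","lane","pocket","head","carrier","tall_carrier","gauge","mat","jar","oil_bottle","loupe"):
        print(n,[(r["score"],r["xy"]) for r in find_in(n,c)][:4])
E
```

```text
pics
{'clock': 0.0, 'q': array([ 1.32979453,  0.68997656, -0.19451352,  1.5662809 ,  0.15731438,
        0.90247711, -0.21509711]), 'qd': array([ 8.72072002e-04,  5.37494932e-04,  8.48920127e-04, -7.18537227e-05,
        9.14168008e-04, -2.24445069e-03,  9.55068275e-04]), 'joint_torque': array([ 1.84165447e-04, -5.27556646e+01, -1.26656268e+00, -1.53422749e+01,
       -5.25838591e-02,  6.55785960e-03,  1.53123374e-04]), 'tool_pos': array([ 0.16938835, -0.60099317,  0.23793146]), 'eef_rot': array([ 9.90568925e-01,  1.37012553e-01, -1.85616721e-04, -8.54779008e-04]), 'contact_force': array([-0.40681105,  0.15962364, -0.32193725]), 'moment': array([-0.0410872 ,  0.00272625, -0.02444015]), 'opening': 1.0017538500357694}
side [[389.96595005   0.         262.34989858]
 [  0.         389.96595005 185.53493815]
 [  0.           0.           1.        ]] [-0.02155643  0.          0.          0.          0.        ] [[-0.9856342  -0.1687237   0.00758517  0.42522569]
 [-0.09155255  0.49600429 -0.86348009  0.12225456]
 [ 0.14192728 -0.85176995 -0.50432588  1.1870945 ]
 [ 0.          0.          
[... 1047 characters left out ...]
202.7]), (0.81, [210.5, 224.2])]
jar [(0.9, [419.4, 159.9]), (0.3, [216.8, 159.3])]
oil_bottle [(0.51, [160.4, 219.5])]
loupe []
wrist [[327.18642414   0.         263.15492057]
 [  0.         327.18642414 197.3813479 ]
 [  0.           0.           1.        ]] [-0.09521205  0.          0.          0.          0.        ] [[ 2.71245989e-01 -9.62509740e-01  7.82878020e-04 -6.24631067e-01]
 [-9.20145739e-01 -2.59068515e-01  2.93624461e-01 -4.05900847e-02]
 [-2.82413585e-01 -8.03648193e-02 -9.55920532e-01  3.89483799e-01]
 [ 0.00000000e+00  0.00000000e+00  0.00000000e+00  1.00000000e+00]]
press []
lane []
pocket []
head []
carrier []
tall_carrier []
gauge []
mat []
jar []
oil_bottle []
loupe []
```

View pics/side0.png

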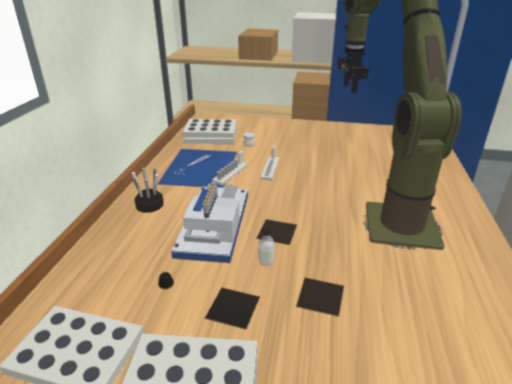

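View pics/top0.png

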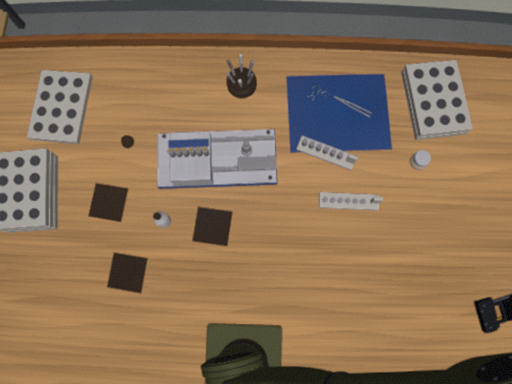

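View pics/wrist0.png

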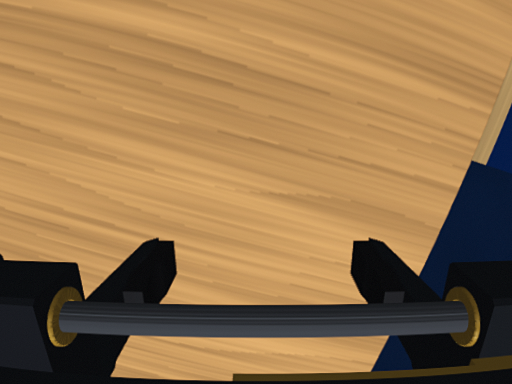

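```bash
python3 - <<'E'
import cv2
a=cv2.imread("pics/top0.png");b=cv2.imread("pics/side0.png")
cv2.imwrite("pics/topc.png",cv2.resize(a[110:260,150:370],None,fx=3.6,fy=3.6,interpolation=cv2.INTER_CUBIC))
cv2.imwrite("pics/sidec.png",cv2.resize(b[130:340,130:350],None,fx=2.8,fy=2.8,interpolation=cv2.INTER_CUBIC))
E
```

```text
(no output)
```

View pics/topc.png

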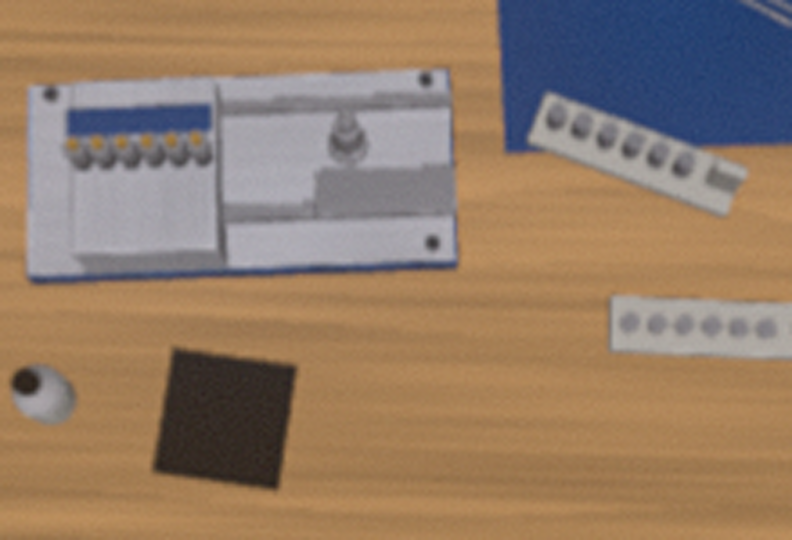

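View pics/sidec.png

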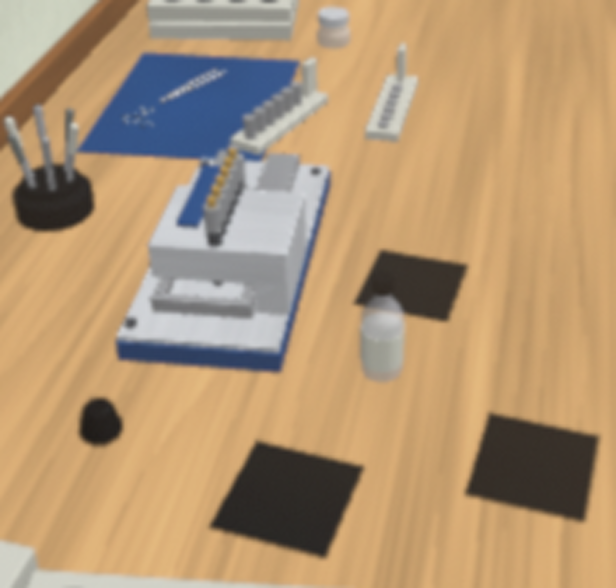

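Top view (400-ish px scale): the press is at (217,158) with the gauge in its lane at (246,147). There are three mats: (108,202), (212,226) and (127,272). The leftmost (+y) is the one at (108,202). Two carriers lie at (327,152), which is tall with long posts, and (350,201), which has low flat discs. I choose the second carrier and will check it in a close crop.

```bash
cat > h.py <<'E'
import numpy as np,cv2
from plant import *
from scipy.spatial.transform import Rotation as R
def proj(d,P):
    P=np.asarray(P,float).reshape(-1,3);E=d["extrinsics"]
    rv,_=cv2.Rodrigues(E[:3,:3]);return cv2.projectPoints(P,rv,E[:3,3],d["intrinsics"],np.array(d["dist_coeffs"]))[0].reshape(-1,2)
def back(d,uv,z):
    E=d["extrinsics"];p=cv2.undistortPoints(np.array(uv,float).reshape(-1,1,2),d["intrinsics"],np.array(d["dist_coeffs"])).reshape(-1,2)
    r=np.c_[p,np.ones(len(p))]@E[:3,:3];c=-E[:3,:3].T@E[:3,3]
    return c+r*((z-c[2])/r[:,2])[:,None]
def T(x,y,yaw,P,z0=0):
    P=np.asarray(P,float).reshape(-1,3);c,s=np.cos(yaw),np.sin(yaw)
    return np.c_[x+c*P[:,0]-s*P[:,1],y+s*P[:,0]+c*P[:,1],P[:,2]+z0]
def save(n,im,crop=None,f=1):
    im=cv2.cvtColor(im,cv2.COLOR_RGB2BGR)
    if crop: im=im[crop[1]:crop[3],crop[0]:crop[2]]
    cv2.imwrite("pics/"+n+".png",cv2.resize(im,None,fx=f,fy=f,interpolation=cv2.INTER_CUBIC))
E
python3 - <<'E'
from h import *
t=snapshot("top");s=snapshot("side")
save("top_press",t["color"],(145,115,290,200),5.4);save("top_car",t["color"],(280,120,400,220),5.5)
save("side_car",s["color"],(170,130,300,200),6)
save("top_mat",t["color"],(80,170,160,300),4.5)
m=back(t,[(96,183.5),(128,188.5),(122,221),(89.5,215.5)],.003);print("mat corners",m.round(4),m.mean(0))
m=back(t,[(122,253.5),(146.5,259)],.003);print(m)
p=back(t,[(158.3,134.4),(274.4,129.4)],.03);print(p, np.linalg.norm(p[1]-p[0]))
print("gauge top",back(t,[(246,142.5)],.096),"foot",back(t,[(246.5,152)],.04))
E
```

```text
mat corners [[0.4834 0.4442 0.003 ]
 [0.4709 0.3474 0.003 ]
 [0.3759 0.3577 0.003 ]
 [0.3889 0.4551 0.003 ]] [0.42976886 0.40108066 0.003     ]
[[0.28346058 0.35092768 0.003     ]
 [0.27050856 0.27957252 0.003     ]]
[[ 0.62680462  0.26360132  0.03      ]
 [ 0.64885424 -0.07078867  0.03      ]] 0.33511617283882067
gauge top [[0.58746211 0.00677959 0.096     ]] foot [[0.57667767 0.00678125 0.04      ]]
```

View pics/top_press.png

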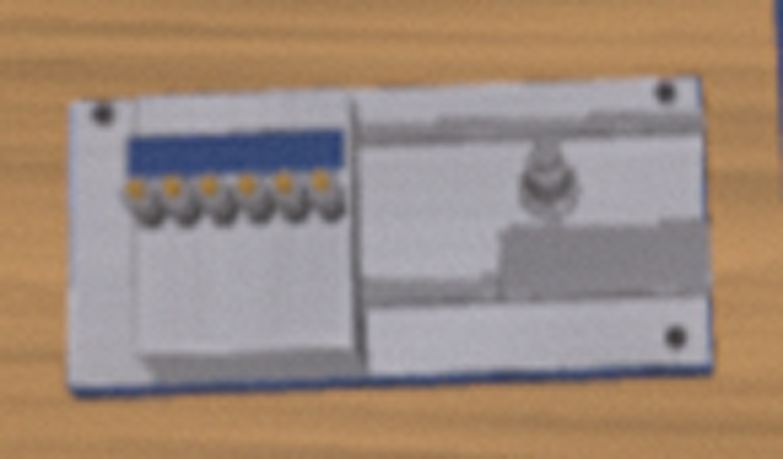

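View pics/top_car.png

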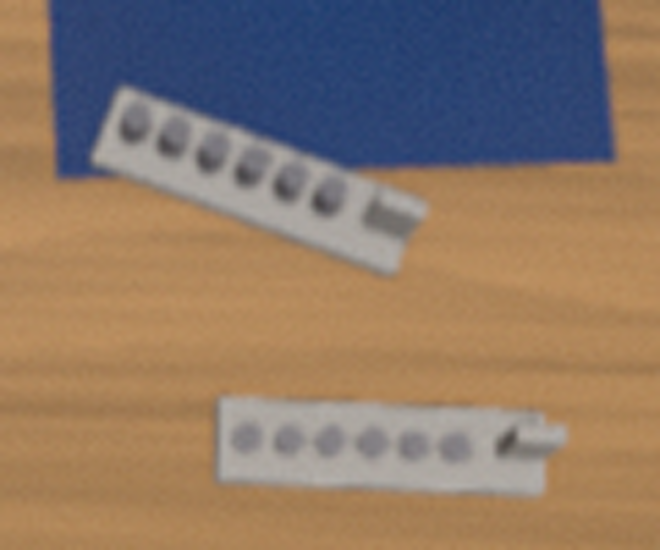

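View pics/side_car.png

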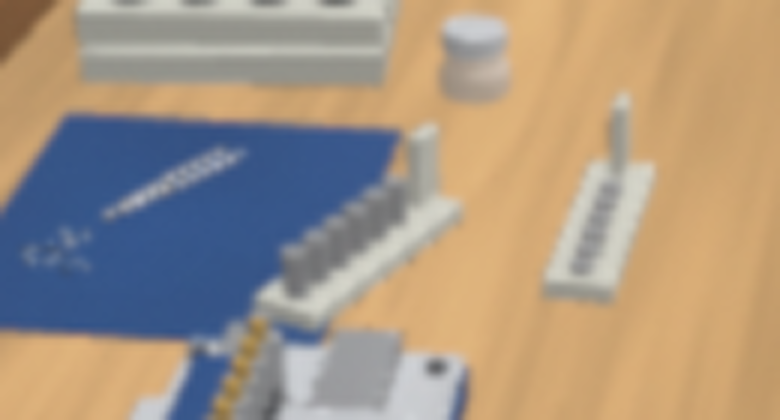

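View pics/top_mat.png

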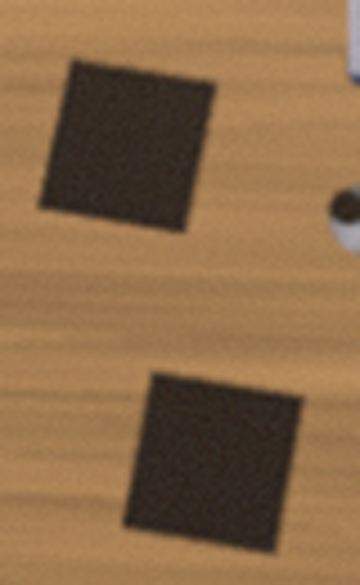

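```bash
cat >> h.py <<'E'
def fit(d,P,uv,x0):
    from scipy.optimize import least_squares
    uv=np.array(uv);r=least_squares(lambda q:(proj(d,T(*q,P))-uv).ravel(),x0)
    return r.x,np.abs(r.fun).max()
E
python3 - <<'E'
from h import *
t=snapshot("top");s=snapshot("side")
c=lambda l,f,o:[(a/f+o[0],b/f+o[1]) for a,b in l]
P=np.array([(80,170,30),(80,-170,30),(-80,-170,30),(-80,170,30),(-43,-170,42),(-5,-59,42)])/1e3
pq,e=fit(t,P[:4],c([(70,101),(697,78),(711,366),(72,386)],5.4,(145,115)),[.58,.1,0]);print("press",pq,e)
C=np.array([(22,85,14),(22,-85,14),(-22,-85,14),(-22,85,14)])/1e3
cq,e=fit(t,C,c([(221,398),(543,411),(544,489),(219,477)],5.5,(280,120)),[.45,-.27,0]);print("car",cq,e)
tq,e=fit(t,C,c([(122,87),(428,206),(396,267),(94,160)],5.5,(280,120)),[.55,-.2,-.3]);print("tall",tq,e)
mq=[.4298,.4011,0]
print("cam",-t["extrinsics"][:3,:3].T@t["extrinsics"][:3,3])
g=back(t,[(246,142.5)],.096)[0];gf=back(t,[(246.7,150)],.04)[0];print(g,gf)
# press frame gauge
cc,ss=np.cos(pq[2]),np.sin(pq[2])
for v in(g,gf):
    dx,dy=v[:2]-pq[:2];print("gauge in press",cc*dx+ss*dy,-ss*dx+cc*dy)
L=np.array([(80,170,30),(80,-170,30),(-80,-170,30),(-80,170,30),(80,170,30)])/1e3
blk=np.array([(-43,-170,42),(-5,-170,42),(-5,-59,42),(-43,-59,42),(-43,-170,42)])/1e3
wall=np.array([(45,-170,42),(45,129,42),(55,129,42),(55,-170,42),(45,-170,42)])/1e3
head=np.array([(-80,10,104),(55,10,104),(55,120,104),(-80,120,104),(-80,10,104),(-80,10,64),(55,10,64)])/1e3
car=C[[0,1,2,3,0]];fin=np.array([(-5,-85,64),(5,-85,64),(5,-59,64),(-5,-59,64),(-5,-85,64)])/1e3
for d,n,cr,f in((t,"top",(145,115,400,220),3.1),(s,"side",(160,130,300,280),3.9)):
    im=cv2.resize(d["color"],None,fx=4,fy=4,interpolation=cv2.INTER_CUBIC)
    for q,l in((pq,L),(pq,blk),(pq,wall),(pq,head),(cq,car),(cq,fin),(tq,car),(tq,fin)):
        cv2.polylines(im,[np.int32((proj(d,T(*q,l))+.5)*4)],False,(255,0,0),1)
    for z in(30,40,82,96):
        a=np.linspace(0,6.3,30);r={30:16,40:16,82:11,96:6}[z]/1e3
        cv2.polylines(im,[np.int32((proj(d,np.c_[gf[0]+r*np.cos(a),gf[1]+r*np.sin(a),a*0+z/1e3])+.5)*4)],True,(0,255,0),1)
    im=im[cr[1]*4:cr[3]*4,cr[0]*4:cr[2]*4];im=cv2.resize(im,None,fx=f/4,fy=f/4,interpolation=cv2.INTER_AREA)
    save("ov_"+n,im)
E
```

```text
press [0.56095609 0.09191535 0.06000213] 1.466897163799473
car [ 0.4492027  -0.28768169 -0.01444923] 0.5440766228688005
tall [ 0.5881476  -0.22463493 -0.34682548] 1.4811098139497574
cam [ 0.20157037 -0.0450383   1.35884182]
[0.58746211 0.00677959 0.096     ] [0.58254935 0.00640095 0.04      ]
gauge in press 0.021353059386391062 -0.08657201181917736
gauge in press 0.016426431317026306 -0.08665537342459281
```

View pics/ov_top.png

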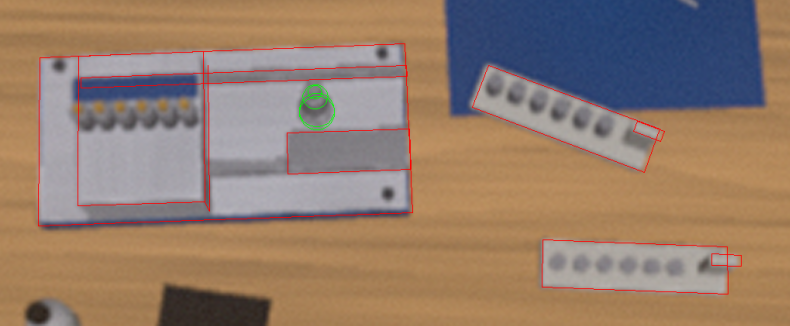

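View pics/ov_side.png

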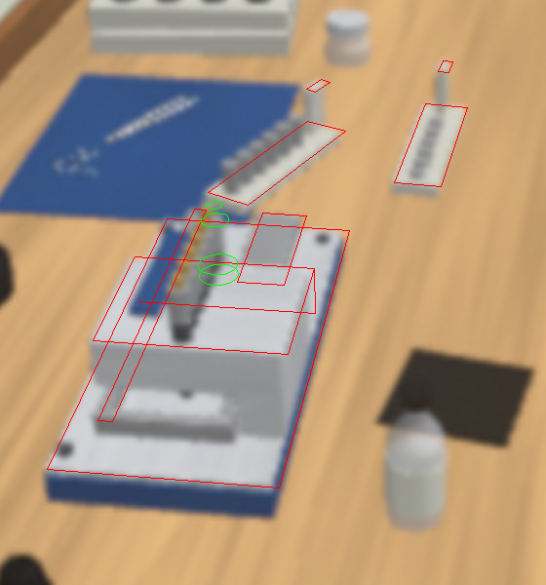

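The overlay confirms the fits. The low carrier is at about (0.449,-0.288), the press at (0.561,0.092) with yaw 0.06, the gauge near (0.585,0.006), and the mat at (0.430,0.401). Next I'll move above the gauge with the jaws along press x.

```bash
cat >> h.py <<'E'
def Rt(yaw): # tool x at press y, tool y at press x, for press-like yaw
    c,s=np.cos(yaw),np.sin(yaw)
    return np.array([[-s,c,0],[c,s,0],[0,0,-1.]])
def plan(pos,yaw,n=5,step=41,zstep=41,rel=None):
    st=get_state();p=st["tool_pos"].copy();Rc=R.from_quat(st["eef_rot"]);Rg=R.from_matrix(Rt(yaw))
    print("t",round(st["clock"],2),"p",p.round(4),"F",st["contact_force"].round(1),"op",round(st["opening"],3),"q",st["q"].round(2))
    for i in range(n):
        d=(np.array(pos)-p)*1e3;l=np.linalg.norm(d);d*=min(1,step/max(l,1e-9))
        w=(Rc.inv()*Rg).as_rotvec(degrees=True);a=np.linalg.norm(w);w*=min(1,7/max(a,1e-9))
        print("  ",np.round(Rc.inv().apply(d),1).tolist()+np.round(w,2).tolist())
        p=p+d/1e3;Rc=Rc*R.from_rotvec(w,degrees=True)
E
python3 -c "
from h import *
plan([.585,.006,.22],.06,8)"
```

```text
t 2.0 p [ 0.1696 -0.6016  0.2387] F [-0.6 -1.3  0.2] op 1.001 q [ 1.33  0.69 -0.19  1.57  0.16  0.9  -0.22]
   [31.4, -26.3, 1.0, 0.0, 0.0, -7.0]
   [34.4, -22.3, 1.0, 0.0, 0.0, -7.0]
   [36.9, -17.9, 1.0, 0.0, 0.0, -7.0]
   [38.8, -13.3, 1.0, 0.0, 0.0, -7.0]
   [40.1, -8.4, 1.0, 0.0, 0.0, -7.0]
   [40.8, -3.5, 1.0, 0.0, 0.0, -7.0]
   [41.0, 1.5, 1.0, 0.0, 0.0, -7.0]
   [40.5, 6.5, 1.0, 0.0, 0.0, -7.0]
```

```bash
python3 -m creep '[31,-26,1,0,0,-7,34,-22,1,0,0,-7,37,-18,1,0,0,-7,39,-13,1,0,0,-7,40,-8,1,0,0,-7]' 88; python3 -c "
from h import *
plan([.585,.006,.22],.06,5)"
```

```text
clock: 2.42
tool_pos: [0.2799, -0.4385, 0.2321]
eef_rot: [0.903, 0.429, -0.004, 0.004]
contact_force: [0.6, -1.2, 0.3]
opening: 0.999
t 2.42 p [ 0.2799 -0.4385  0.2321] F [ 0.6 -1.2  0.3] op 0.999 q [ 1.13  0.57 -0.35  1.89  0.3   0.72 -0.08]
   [40.9, -3.3, 0.5, 0.0, 0.12, -7.0]
   [41.0, 1.7, 0.5, 0.0, 0.12, -7.0]
   [40.5, 6.6, 0.6, 0.0, 0.12, -7.0]
   [39.3, 11.5, 0.7, 0.0, 0.12, -7.0]
   [37.6, 16.2, 0.8, 0.0, 0.12, -7.0]
```

```bash
python3 -m creep '[41,-3,0,0,0,-7,41,2,0,0,0,-7,40,7,0,0,0,-7,39,11,0,0,0,-7,37,16,0,0,0,-7]'; python3 -c "
from h import *
plan([.585,.006,.22],.06,6)"
```

```text
clock: 2.83
tool_pos: [0.3969, -0.2657, 0.231]
eef_rot: [0.727, 0.686, -0.005, 0.005]
contact_force: [-0.1, -0.0, 0.4]
opening: 0.996
t 2.83 p [ 0.3969 -0.2657  0.231 ] F [-0.1 -0.   0.4] op 0.996 q [ 0.81  0.54 -0.51  2.    0.43  0.69 -0.02]
   [35.0, 21.4, 0.9, -0.06, 0.82, -6.73]
   [32.2, 25.3, 1.4, 0.0, -0.0, 0.0]
   [32.2, 25.3, 1.4, -0.0, 0.0, 0.0]
   [32.2, 25.3, 1.4, 0.0, 0.0, 0.0]
   [32.2, 25.3, 1.4, 0.0, 0.0, 0.0]
   [32.2, 25.3, 1.4, 0.0, 0.0, 0.0]
```

```bash
python3 -m creep '[35,21,1,0,0.8,-6.7,32,25,1,0,0,0,32,25,1,0,0,0,32,25,1,0,0,0,32,25,1,0,0,0]'; python3 - <<'E'
from h import *
plan([.585,.006,.22],.06,5)
w=snapshot("wrist");save("w1",w["color"]);print(find_in("gauge","wrist"))
E
```

```text
clock: 3.25
tool_pos: [0.5131, -0.0927, 0.2264]
eef_rot: [0.682, 0.731, -0.0, 0.001]
contact_force: [0.8, 0.3, 0.7]
opening: 0.994
t 3.25 p [ 0.5131 -0.0927  0.2264] F [0.8 0.3 0.7] op 0.994 q [ 0.41  0.61 -0.52  1.88  0.43  0.76 -0.28]
   [31.3, 26.4, 2.1, 0.06, 0.08, 0.55]
   [31.6, 26.1, 2.1, 0.0, -0.0, 0.0]
   [31.0, 25.6, 2.1, 0.0, 0.0, 0.0]
   [0.0, 0.0, -0.0, -0.0, -0.0, 0.0]
   [0.0, 0.0, 0.0, 0.0, 0.0, 0.0]
[{'xy': [346.7, 77.7], 'score': 0.91}]
```

View pics/w1.png

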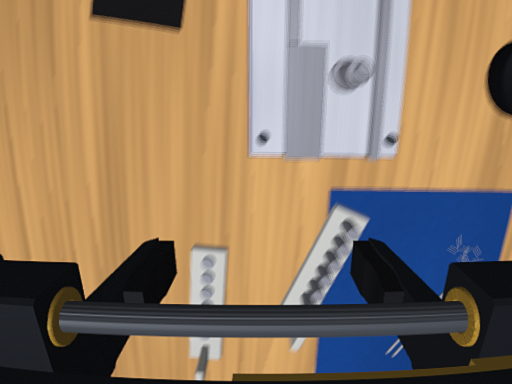

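```bash
python3 - <<'E'
from h import *
w=snapshot("wrist");save("w2",w["color"],(235,0,420,170),4.3)
st=get_state();print(st["tool_pos"])
E
```

```text
[ 0.51421546 -0.08992569  0.22657257]
```

View pics/w2.png

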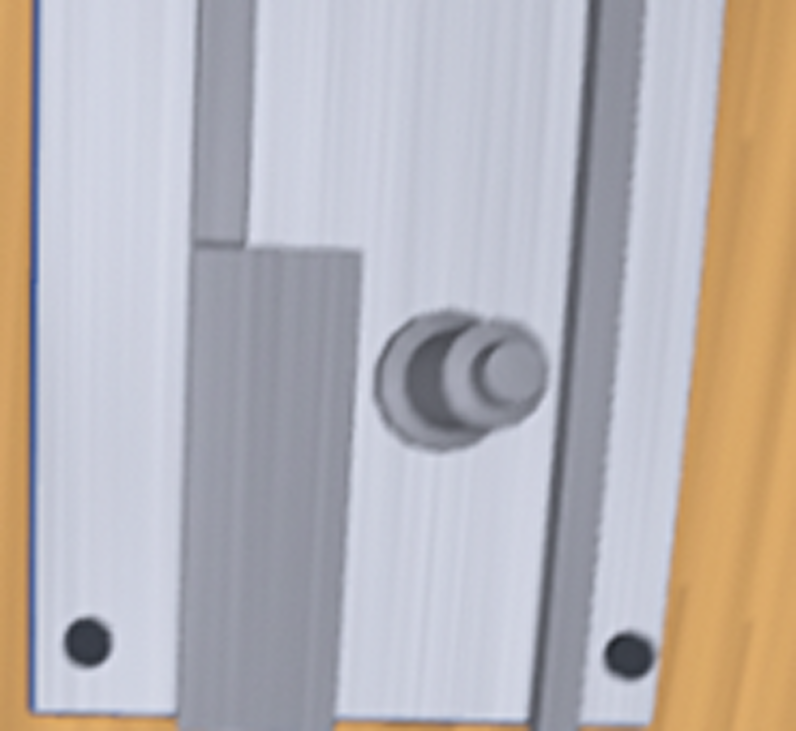

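```bash
python3 - <<'E'
from h import *
w=snapshot("wrist")
f=lambda a,b:(a/4.3+235-.4,b/4.3-.4)
P=np.array([(-80,-170,30),(80,-170,30),(-5,-59,42)])/1e3
pq,e=fit(w,P,[f(32,708),f(652,722),f(362,250)],[.561,.092,.06]);print(pq,e)
print(back(w,[f(32,708),f(652,722)],.03))
for uv,z in((f(444,380),.04),(f(514,373),.096)):
    v=back(w,[uv],z)[0];d=v[:2]-pq[:2];c,s=np.cos(pq[2]),np.sin(pq[2]);print(v,c*d[0]+s*d[1],-s*d[0]+c*d[1])
plan([.585,.006,.22],.06,1)
E
```

```text
[0.55975461 0.08911037 0.05580814] 2.2084609663652515
[[ 0.49123519 -0.08349379  0.03      ]
 [ 0.64663449 -0.07464386  0.03      ]]
[0.58050321 0.00184869 0.04      ] 0.015848910640042728 -0.08828316652022292
[0.58141245 0.001712   0.096     ] 0.016749109073554955 -0.08847035828551299
t 3.45 p [ 0.5126 -0.093   0.2262] F [-0.1 -1.1  0.4] op 0.999 q [ 0.41  0.61 -0.52  1.88  0.43  0.76 -0.27]
   [31.2, 26.5, 2.1, 0.05, 0.05, 0.75]
```

```bash
python3 -m creep '[34,25,0,0,0,0.7,34,25,10,0,0,0,27,19,15,0,0,0,0,0,20,0,0,0,0,0,20,0,0,0]'; python3 - <<'E'
from h import *
plan([.582,.003,.051],.06,5)
w=snapshot("wrist");save("w3",w["color"])
E
```

```text
clock: 3.87
tool_pos: [0.5767, -0.0073, 0.1614]
eef_rot: [0.694, 0.72, -0.002, 0.005]
contact_force: [0.3, -0.9, 0.4]
opening: 1.002
t 3.87 p [ 0.5767 -0.0073  0.1614] F [ 0.3 -0.9  0.4] op 1.002 q [ 0.18  0.75 -0.44  1.79  0.48  0.71 -0.49]
   [4.1, 1.9, 40.7, 0.26, 0.57, -1.29]
   [3.7, 2.2, 40.8, -0.0, -0.0, 0.0]
   [2.6, 1.5, 28.8, 0.0, 0.0, 0.0]
   [0.0, 0.0, 0.0, 0.0, 0.0, 0.0]
   [0.0, 0.0, 0.0, 0.0, 0.0, 0.0]
```

View pics/w3.png

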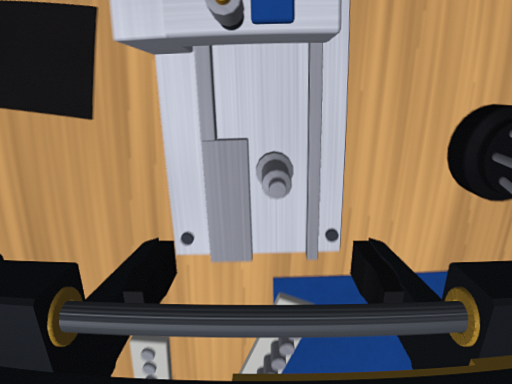

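The press's open end is at row 253, the head is at the top, and the gauge stands in the lane with its stem top at (277,189). I'll check its position, then descend.

```bash
python3 - <<'E'
from h import *
w=snapshot("wrist");print(back(w,[(277,188)],.096),back(w,[(274.5,168)],.04))
P=np.array([(-80,-170,30),(80,-170,30),(-5,-59,42)])/1e3
# catch end & wall
print(back(w,[(172,253),(341,249)],.03),back(w,[(247.5,139),(322,44)],.042))
print(find_in("gauge","wrist"))
plan([.582,.003,.051],.06,3)
E
```

```text
[[0.58234372 0.01159827 0.096     ]] [[0.58241298 0.01266752 0.04      ]]
[[ 0.49093259 -0.07400951  0.03      ]
 [ 0.64834354 -0.06366256  0.03      ]] [[0.55976676 0.03583557 0.042     ]
 [0.61332838 0.10914239 0.042     ]]
[]
t 4.02 p [ 0.5748 -0.0081  0.161 ] F [ 0.5 -0.1  0.5] op 1.003 q [ 0.18  0.75 -0.44  1.79  0.48  0.71 -0.49]
   [4.4, 2.8, 40.7, 0.01, 0.57, -1.34]
   [4.0, 2.9, 40.7, 0.0, -0.0, 0.0]
   [2.8, 2.0, 28.6, 0.0, -0.0, 0.0]
```

```bash
python3 -m creep '[9,4,20,0,0.6,-1.3,5,2,20,0,0,0,0,0,0,0,0,0]'; python3 - <<'E'
from h import *
plan([.582,.007,.051],.06,3)
w=snapshot("wrist");save("w4",w["color"])
E
```

```text
clock: 4.27
tool_pos: [0.5818, 0.0001, 0.1242]
eef_rot: [0.689, 0.725, 0.001, 0.003]
contact_force: [-0.2, -1.3, -0.2]
opening: 0.996
t 4.27 p [5.818e-01 1.000e-04 1.242e-01] F [-0.2 -1.3 -0.2] op 0.996 q [ 0.16  0.81 -0.41  1.79  0.52  0.64 -0.51]
   [3.9, 0.1, 40.8, 0.3, 0.14, -0.48]
   [3.0, 0.3, 32.4, 0.0, -0.0, -0.0]
   [0.0, 0.0, 0.0, -0.0, -0.0, -0.0]
```

View pics/w4.png

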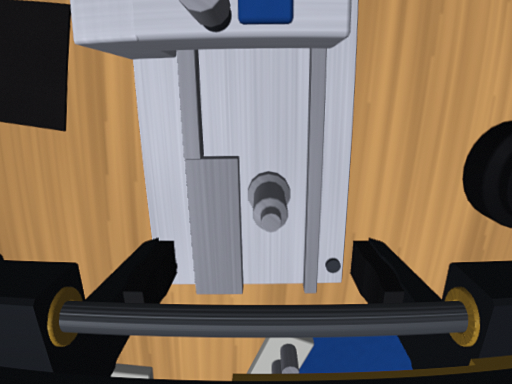

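```bash
python3 - <<'E'
from h import *
for i in range(3):
    w=snapshot("wrist");st=get_state();print(back(w,[(271,220)],.096),back(w,[(269.5,194)],.04),st["tool_pos"],proj(w,st["tool_pos"]), R.from_quat(st["eef_rot"]).as_matrix()[:,2])
E
```

```text
[[0.58627446 0.00808607 0.096     ]] [[0.58687194 0.006918   0.04      ]] [ 0.58316575 -0.0005933   0.12656769] [[265.49397653 258.49910047]] [ 0.00884871 -0.00284107 -0.99995681]
[[0.58698338 0.00792383 0.096     ]] [[0.58766574 0.00683923 0.04      ]] [ 5.83529327e-01 -2.46490443e-04  1.26962422e-01] [[264.99886017 257.72123758]] [ 0.00991036 -0.0024707  -0.99994784]
[[0.58742072 0.00814711 0.096     ]] [[0.58816191 0.00712224 0.04      ]] [5.83689620e-01 9.34542899e-05 1.27082466e-01] [[264.54166466 257.48311802]] [ 0.01044074 -0.00218658 -0.9999431 ]
```

```bash
python3 -m creep '[6,1,20,0.2,0.3,-0.4,2,1,20,0,0,0,0,0,20,0,0,0,0,0,14,0,0,0,0,0,2,0,0,0]'; python3 - <<'E'
from h import *
plan([.586,.008,.051],.06,2)
w=snapshot("wrist");save("w5",w["color"]);s=snapshot("side");save("s5",s["color"],(130,130,350,290),3.6)
print(back(w,[(271,220)],.096))
E
```

```text
clock: 4.88
tool_pos: [0.5922, 0.0058, 0.058]
eef_rot: [0.688, 0.726, 0.009, 0.007]
contact_force: [0.1, -0.4, -0.3]
opening: 0.998
t 4.88 p [0.5922 0.0058 0.058 ] F [ 0.1 -0.4 -0.3] op 0.998 q [ 0.11  0.91 -0.34  1.81  0.58  0.5  -0.57]
   [2.5, -6.3, 6.9, 1.3, -0.09, -0.38]
   [0.0, 0.0, 0.0, -0.0, 0.0, 0.0]
[[0.59178435 0.04052395 0.096     ]]
```

View pics/w5.png

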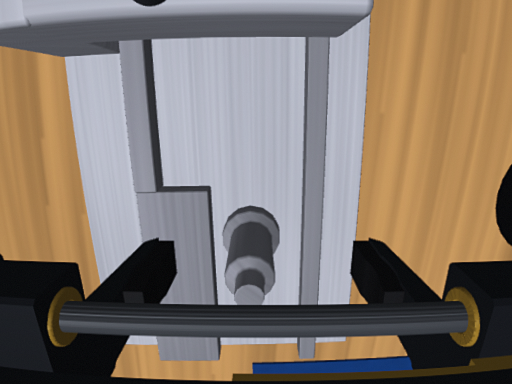

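View pics/s5.png

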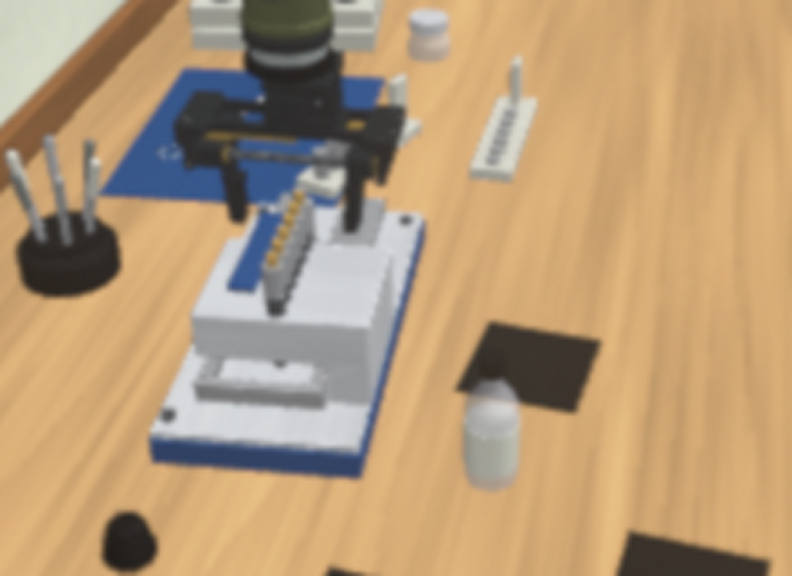

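```bash
python3 - <<'E'
from h import *
w=snapshot("wrist");st=get_state();print(back(w,[(250,295)],.096),back(w,[(250,277)],.082),back(w,[(251,233)],.04),st["tool_pos"])
plan([.586,.008,.051],.06,2)
E
```

```text
[[0.58636437 0.00861158 0.096     ]] [[0.58618676 0.008286   0.082     ]] [[0.5860474  0.01076244 0.04      ]] [0.59340307 0.00616078 0.05989991]
t 5.03 p [0.5934 0.0062 0.0599] F [ 0.5 -0.1  0.9] op 0.998 q [ 0.11  0.91 -0.34  1.81  0.58  0.5  -0.57]
   [2.2, -7.5, 8.7, 1.47, -0.11, -0.39]
   [0.0, 0.0, 0.0, 0.0, 0.0, 0.0]
```

```bash
python3 -m creep '[2,-7,6,1.4,0,-0.4,0,0,2,0,0,0]' ; python3 -c "
from h import *
plan([.586,.009,.051],.06,2)"
```

```text
clock: 5.2
tool_pos: [0.5875, 0.0078, 0.0542]
eef_rot: [0.686, 0.728, 0.002, 0.0]
contact_force: [0.5, 0.9, -0.3]
opening: 0.999
t 5.2 p [0.5875 0.0078 0.0542] F [ 0.5  0.9 -0.3] op 0.999 q [ 0.11  0.92 -0.35  1.8   0.58  0.52 -0.56]
   [1.3, -1.5, 3.2, 0.2, -0.12, 0.0]
   [0.0, 0.0, 0.0, -0.0, 0.0, 0.0]
```

```bash
python3 -m creep '[1,-1,3,0,0,0,0,0,0,0,0,0,0,0,0,0,0,0,0,0,0,0,0,0,0,0,0,0,0,0]' 40 10;  python3 -m creep '[0,0,0,0,0,0,0,0,0,0,0,0,0,0,0,0,0,0,0,0,0,0,0,0]' 10 20; python3 -c "
from h import *
plan([.586,.009,.051],.06,1)
w=snapshot('wrist');save('w6',w['color'])"
```

```text
clock: 5.62
tool_pos: [0.5872, 0.009, 0.0523]
eef_rot: [0.686, 0.728, 0.003, 0.001]
contact_force: [0.8, 0.3, 0.1]
opening: 0.648
clock: 5.95
tool_pos: [0.5874, 0.0089, 0.0525]
eef_rot: [0.686, 0.728, 0.003, 0.001]
contact_force: [-1.6, -0.4, -0.3]
opening: 0.344
t 5.95 p [0.5874 0.0089 0.0525] F [-1.6 -0.4 -0.3] op 0.344 q [ 0.1   0.92 -0.34  1.81  0.58  0.51 -0.57]
   [0.1, -1.4, 1.5, 0.34, -0.13, -0.0]
```

View pics/w6.png

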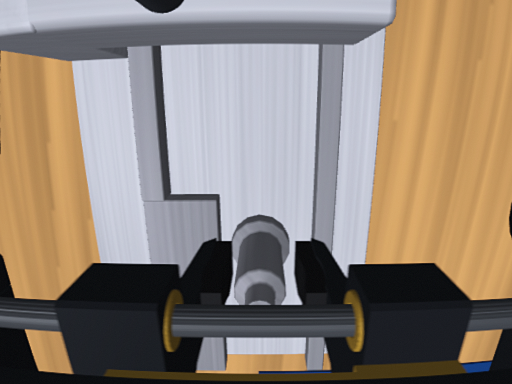

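The fingers straddle the body near column 262. I'll keep closing.

```bash
python3 -m creep '[0,0,0,0,0,0,0,0,0,0,0,0,0,0,0,0,0,0,0,0,0,0,0,0]' 10 25; python3 -c "
from h import *
plan([.586,.009,.051],.06,1)"
```

```text
clock: 6.33
tool_pos: [0.5867, 0.0088, 0.0524]
eef_rot: [0.686, 0.728, 0.002, 0.001]
contact_force: [-0.9, -0.3, 0.3]
opening: 0.232
t 6.33 p [0.5867 0.0088 0.0524] F [-0.9 -0.3  0.3] op 0.232 q [ 0.1   0.92 -0.34  1.81  0.58  0.51 -0.57]
   [0.2, -0.7, 1.4, 0.27, -0.12, -0.0]
```

```bash
python3 -m creep '[0,0,-15,0,0,0,0,0,-30,0,0,0,0,0,-35,0,0,0,0,0,-35,0,0,0,0,0,-35,0,0,0]'; python3 -c "
from h import *
plan([.43,.401,.21],.06,5,step=40)
w=snapshot('wrist');save('w7',w['color'])"
```

```text
clock: 6.75
tool_pos: [0.5795, 0.0074, 0.1977]
eef_rot: [0.685, 0.729, -0.006, -0.006]
contact_force: [1.0, -0.6, -2.5]
opening: 0.239
t 6.75 p [0.5795 0.0074 0.1977] F [ 1.  -0.6 -2.5] op 0.239 q [ 0.19  0.72 -0.49  1.72  0.43  0.83 -0.44]
   [38.2, -11.9, -0.9, -1.0, -0.06, 0.11]
   [38.2, -11.9, -1.2, 0.0, 0.0, 0.0]
   [38.2, -11.9, -1.2, -0.0, -0.0, 0.0]
   [38.2, -11.9, -1.2, 0.0, 0.0, 0.0]
   [38.2, -11.9, -1.2, -0.0, -0.0, 0.0]
```

View pics/w7.png

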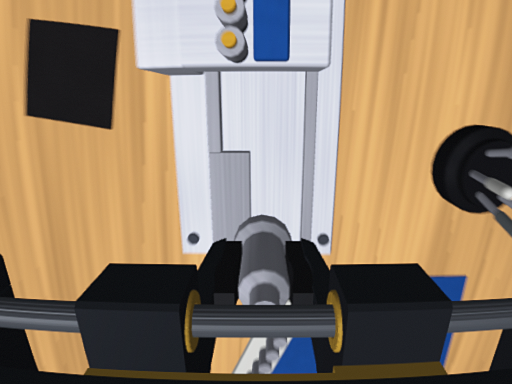

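The gauge is held and lifted, upright between the fingers. F≈-2.5 N is plausible for 0.17 kg. I'll go up a bit more and then across.

```bash
python3 -m creep '[20,-8,-25,-1,0,0,30,-12,-10,0,0,0,37,-13,0,0,0,0,37,-13,0,0,0,0,37,-13,0,0,0,0]'; python3 -c "
from h import *
plan([.43,.401,.215],.06,5,step=40)"
```

```text
clock: 7.22
tool_pos: [0.5209, 0.1573, 0.2418]
eef_rot: [0.694, 0.72, 0.006, 0.01]
contact_force: [1.0, 0.1, -2.8]
opening: 0.239
t 7.22 p [0.5209 0.1573 0.2418] F [ 1.   0.1 -2.8] op 0.239 q [-0.09  0.6  -0.49  1.82  0.4   0.8  -0.74]
   [37.8, -12.7, 3.6, 1.31, 0.31, -1.4]
   [38.0, -11.7, 4.1, -0.0, -0.0, 0.0]
   [38.0, -11.7, 4.1, 0.0, -0.0, 0.0]
   [38.0, -11.7, 4.1, -0.0, -0.0, 0.0]
   [38.0, -11.7, 4.1, 0.0, 0.0, 0.0]
```

```bash
python3 -m creep '[37,-13,3,1.3,0.3,-1,37,-12,3,0,0,0,37,-12,3,0,0,0,37,-12,3,0,0,0,37,-12,3,0,0,0]'; python3 -c "
from h import *
plan([.43,.401,.12],.06,5,step=35)"
```

```text
clock: 7.63
tool_pos: [0.4464, 0.3453, 0.2246]
eef_rot: [0.689, 0.725, -0.001, 0.001]
contact_force: [0.9, 1.3, -2.2]
opening: 0.239
t 7.63 p [0.4464 0.3453 0.2246] F [ 0.9  1.3 -2.2] op 0.239 q [-0.47  0.66 -0.47  1.76  0.39  0.82 -1.06]
   [16.6, -3.9, 30.6, -0.01, 0.13, -0.51]
   [16.6, -3.8, 30.6, -0.0, 0.0, 0.0]
   [16.6, -3.8, 30.6, -0.0, -0.0, 0.0]
   [6.9, -1.6, 12.8, 0.0, 0.0, 0.0]
   [0.0, 0.0, 0.0, -0.0, -0.0, 0.0]
```

```bash
python3 -m creep '[17,-4,20,0,0,-0.5,17,-4,25,0,0,0,15,-4,25,0,0,0,6,-2,10,0,0,0,0,0,0,0,0,0]'; python3 - <<'E'
from h import *
t=snapshot("top");print("bottle",back(t,[(157,217)],.11))
save("t8",t["color"],(60,140,260,300),3.6)
w=snapshot("wrist");save("w8",w["color"])
plan([.43,.401,.03],.06,5,step=35)
E
```

```text
clock: 8.05
tool_pos: [0.4199, 0.4156, 0.1412]
eef_rot: [0.679, 0.734, 0.003, -0.004]
contact_force: [0.1, -0.9, -1.5]
opening: 0.241
bottle [[0.37541891 0.23309895 0.11      ]]
t 8.15 p [0.4218 0.4141 0.1431] F [ 0.5 -0.1 -1.4] op 0.238 q [-0.62  0.79 -0.41  1.76  0.45  0.68 -1.2 ]
   [-4.5, 2.2, 34.6, 0.05, -0.51, 0.88]
   [-4.2, 2.3, 34.7, 0.0, 0.0, 0.0]
   [-4.2, 2.3, 34.7, -0.0, -0.0, 0.0]
   [-1.1, 0.6, 9.1, 0.0, 0.0, 0.0]
   [0.0, 0.0, 0.0, 0.0, 0.0, 0.0]
```

View pics/t8.png

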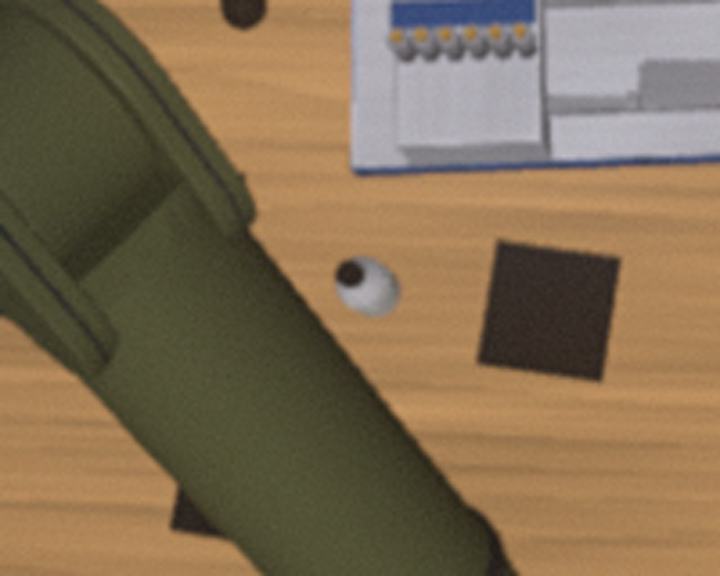

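View pics/w8.png

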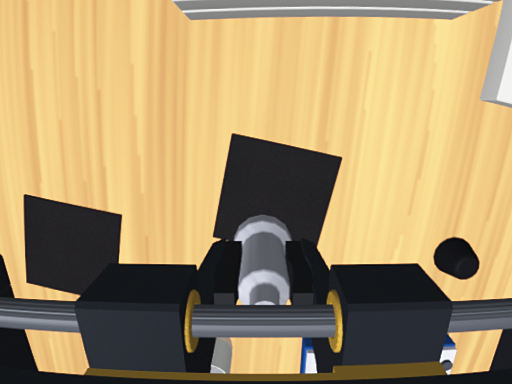

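```bash
python3 - <<'E'
from h import *
w=snapshot("wrist")
m=back(w,[(233,134),(341,157),(214,237)],.003);print(m,(m[1]+m[2])/2,np.linalg.norm(m[0]-m[1]))
plan([.43,.401,.03],.06,5,step=30)
E
```

```text
[[0.39168548 0.4591243  0.003     ]
 [0.48823809 0.44633756 0.003     ]
 [0.37839805 0.36107922 0.003     ]] [0.43331807 0.40370839 0.003     ] 0.09739562958068644
t 8.2 p [0.4229 0.4138 0.144 ] F [ 0.1 -1.1 -2.5] op 0.246 q [-0.62  0.79 -0.41  1.76  0.45  0.68 -1.2 ]
   [-3.8, 1.5, 29.7, 0.15, -0.56, 0.79]
   [-3.5, 1.6, 29.8, 0.0, 0.0, 0.0]
   [-3.5, 1.6, 29.8, -0.0, -0.0, 0.0]
   [-2.9, 1.4, 24.7, 0.0, -0.0, 0.0]
   [0.0, 0.0, 0.0, 0.0, 0.0, 0.0]
```

```bash
python3 -m creep '[-4,3,25,0,-0.5,0.8,-4,2,25,0,0,0,-2,2,25,0,0,0,0,0,20,0,0,0,0,0,5,0,0,0]'; python3 - <<'E'
from h import *
plan([.432,.402,.027],.06,3,step=30)
E
```

```text
clock: 8.62
tool_pos: [0.4435, 0.402, 0.0512]
eef_rot: [0.691, 0.723, 0.011, 0.003]
contact_force: [-0.3, -0.6, -2.5]
opening: 0.242
t 8.62 p [0.4435 0.402  0.0512] F [-0.3 -0.6 -2.5] op 0.242 q [-0.65  0.93 -0.3   1.79  0.54  0.49 -1.27]
   [0.3, -12.0, 24.0, 1.16, -0.55, -0.83]
   [0.0, 0.0, 0.0, -0.0, -0.0, 0.0]
   [0.0, 0.0, 0.0, -0.0, 0.0, 0.0]
```

```bash
python3 -m creep '[0,-10,8,1.1,-0.5,-0.8,0,-2,6,0,0,0,0,0,4,0,0,0,0,0,0,0,0,0]'; python3 - <<'E'
from h import *
plan([.432,.402,.026],.06,3,step=30)
E
```

```text
clock: 8.95
tool_pos: [0.4348, 0.3999, 0.0355]
eef_rot: [0.687, 0.726, 0.002, 0.001]
contact_force: [0.2, -0.1, -1.7]
opening: 0.242
t 8.95 p [0.4348 0.3999 0.0355] F [ 0.2 -0.1 -1.7] op 0.242 q [-0.65  0.95 -0.29  1.8   0.55  0.47 -1.27]
   [2.2, -2.8, 9.5, 0.24, -0.11, -0.27]
   [0.0, 0.0, 0.0, -0.0, 0.0, -0.0]
   [0.0, 0.0, 0.0, 0.0, -0.0, 0.0]
```

```bash
python3 -m creep '[0,0,4,0.2,0,0,0,0,3,0,0,0,0,0,2,0,0,0]'; python3 -m creep '[0,0,2,0,0,0,0,0,0,0,0,0]'; python3 - <<'E'
from h import *
plan([.432,.402,.026],.06,3,step=30)
E
```

```text
clock: 9.2
tool_pos: [0.436, 0.4016, 0.0283]
eef_rot: [0.687, 0.726, 0.003, -0.001]
contact_force: [-0.0, 0.7, -2.7]
opening: 0.244
clock: 9.37
tool_pos: [0.4361, 0.4019, 0.0261]
eef_rot: [0.687, 0.726, 0.003, -0.001]
contact_force: [-0.9, 0.1, -2.5]
opening: 0.238
t 9.37 p [0.4361 0.4019 0.0261] F [-0.9  0.1 -2.5] op 0.238 q [-0.66  0.97 -0.29  1.79  0.56  0.46 -1.28]
   [0.3, -4.1, 0.1, 0.22, -0.33, -0.26]
   [0.0, 0.0, 0.0, 0.0, -0.0, 0.0]
   [0.0, 0.0, 0.0, 0.0, 0.0, 0.0]
```

```bash
python3 -m creep '[0,0,2,0,0,0,0,0,0,0,0,0]'; python3 -m creep '[0,0,1.5,0,0,0,0,0,0,0,0,0]'
```

```text
clock: 9.53
tool_pos: [0.4362, 0.4026, 0.0256]
eef_rot: [0.687, 0.727, 0.004, -0.001]
contact_force: [-0.4, 0.0, -1.4]
opening: 0.24
clock: 9.7
tool_pos: [0.4364, 0.4033, 0.0255]
eef_rot: [0.687, 0.727, 0.005, -0.001]
contact_force: [0.4, 0.7, -2.0]
opening: 0.241
```

```bash
python3 -m creep '[0,0,3,0,0,0]'; python3 -m creep '[0,0,3,0,0,0]';  python3 - <<'E'
from h import *
s=snapshot("side");save("s9",s["color"],(180,180,380,340),3.6)
E
```

```text
clock: 9.78
tool_pos: [0.4366, 0.4038, 0.0248]
eef_rot: [0.687, 0.727, 0.006, -0.0]
contact_force: [-6.7, -7.0, 41.0]
opening: 0.242
clock: 9.87
tool_pos: [0.4366, 0.4039, 0.0248]
eef_rot: [0.687, 0.727, 0.006, 0.0]
contact_force: [-6.9, -6.8, 37.0]
opening: 0.241
```

View pics/s9.png

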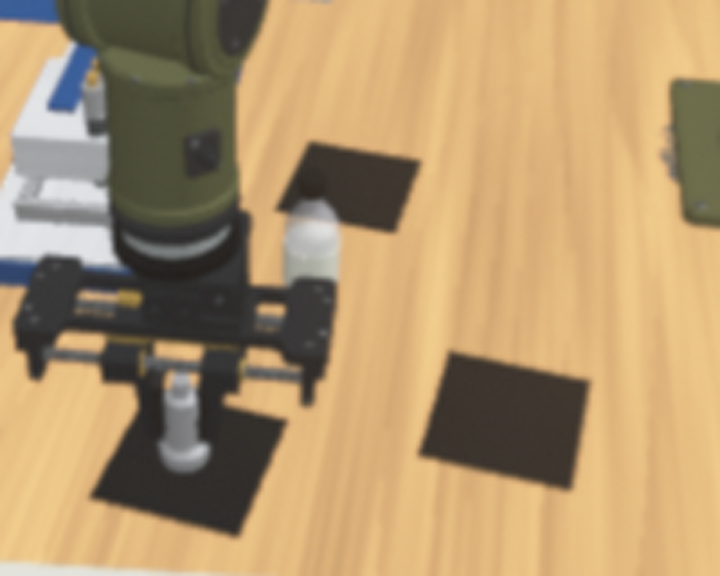

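The gauge is down on the mat (40 N up). I'll relax that, then open.

```bash
python3 -m creep '[0,0,-0.5,0,0,0,0,0,0,0,0,0,0,0,0,0,0,0]';  python3 -m creep '[0,0,0,0,0,0,0,0,0,0,0,0,0,0,0,0,0,0,0,0,0,0,0,0,0,0,0,0,0,0]' 70
```

```text
clock: 10.17
tool_pos: [0.4368, 0.4043, 0.0269]
eef_rot: [0.687, 0.727, 0.007, 0.001]
contact_force: [-0.0, -0.0, -1.9]
opening: 0.235
clock: 10.58
tool_pos: [0.437, 0.4046, 0.0254]
eef_rot: [0.687, 0.727, 0.007, 0.0]
contact_force: [1.2, -0.6, 0.1]
opening: 0.594
```

```bash
python3 -m creep '[0,0,-5,0,0,0,0,0,-20,0,0,0,0,0,-30,0,0,0,0,0,-38,0,0,0,0,0,-38,0,0,0]' 88; python3 - <<'E'
from h import *
w=snapshot("wrist");save("w10",w["color"]);s=snapshot("side");save("s10",s["color"],(180,180,380,340),3.6)
plan([.452,-.355,.20],-.0145,5)
E
```

```text
clock: 11.0
tool_pos: [0.4318, 0.3991, 0.1532]
eef_rot: [0.686, 0.727, -0.002, 0.001]
contact_force: [0.3, 0.1, -0.2]
opening: 0.971
t 11.1 p [0.4347 0.403  0.1581] F [0.4 2.  0.4] op 0.997 q [-0.59  0.77 -0.42  1.74  0.45  0.71 -1.18]
   [-40.9, -1.4, -2.5, 0.38, -0.34, 4.11]
   [-40.9, 1.5, -2.3, 0.0, 0.0, 0.0]
   [-40.9, 1.5, -2.3, -0.0, -0.0, -0.0]
   [-40.9, 1.5, -2.3, -0.0, 0.0, 0.0]
   [-40.9, 1.5, -2.3, 0.0, 0.0, -0.0]
```

View pics/w10.png

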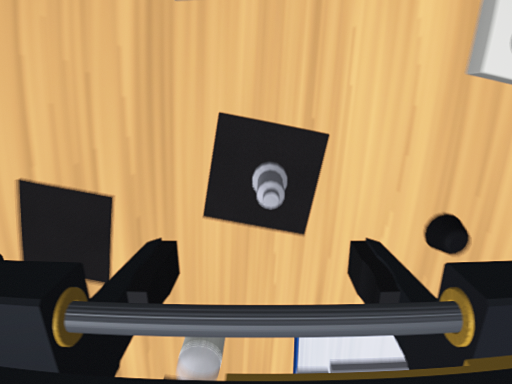

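View pics/s10.png

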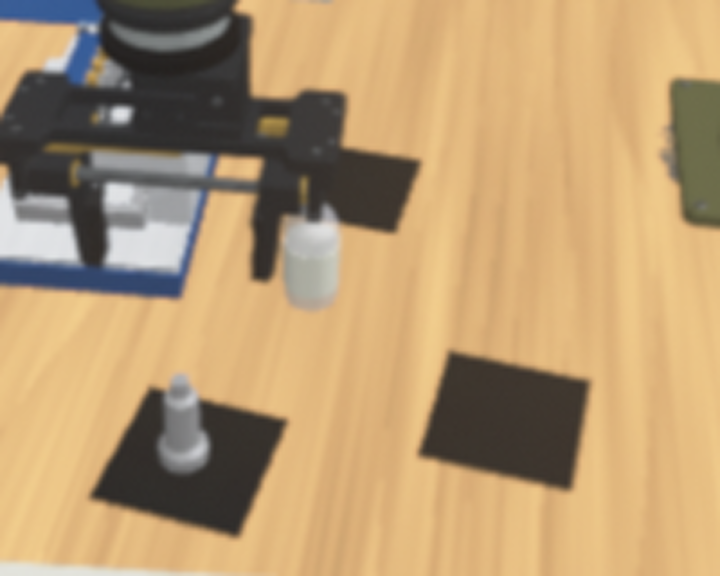

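The gauge is upright near the mat's centre, at (269,178). Next I travel to the low carrier.

```bash
python3 -m creep '[-30,-1,-25,0,0,4.1,-38,1,-15,0,0,0,-41,1,-10,0,0,0,-41,1,-2,0,0,0,-41,1,-2,0,0,0]'; python3 -m creep '[-41,1,0,0,0,0,-41,1,0,0,0,0,-41,1,0,0,0,0,-41,1,0,0,0,0,-41,1,0,0,0,0]'; python3 -c "
from h import *
plan([.45,-.43,.22],-.0145,2)"
```

```text
clock: 11.52
tool_pos: [0.4351, 0.2182, 0.2117]
eef_rot: [0.708, 0.706, 0.01, -0.004]
contact_force: [1.0, -1.4, 1.0]
opening: 0.998
clock: 11.93
tool_pos: [0.4381, 0.0092, 0.2087]
eef_rot: [0.707, 0.707, 0.011, -0.003]
contact_force: [1.4, 0.1, -0.2]
opening: 0.998
t 11.93 p [0.4381 0.0092 0.2087] F [ 1.4  0.1 -0.2] op 0.998 q [ 0.22  0.54 -0.51  2.14  0.46  0.55 -0.62]
   [-40.9, 1.1, -1.8, 0.63, -1.1, 0.87]
   [-41.0, 1.7, -1.1, -0.0, 0.0, -0.0]
```

```bash
python3 -m creep '[-41,1,-2,0.6,-1.1,0.8,-41,2,-2,0,0,0,-41,2,-2,0,0,0,-41,1,-2,0,0,0,-41,1,-1,0,0,0]'; python3 -m creep '[-41,1,0,0,0,0,-41,1,0,0,0,0,-41,1,0,0,0,0,-41,1,0,0,0,0,-30,1,0,0,0,0]'; python3 -m creep '[-30,0,0,0,0,0,-15,0,0,0,0,0,0,0,0,0,0,0]';  python3 - <<'E'
from h import *
plan([.45,-.43,.22],-.0145,2)
w=snapshot("wrist");save("w11",w["color"]);print(find_in("carrier","wrist"))
E
```

```text
clock: 12.35
tool_pos: [0.4398, -0.1991, 0.2167]
eef_rot: [0.712, 0.702, -0.001, -0.0]
contact_force: [1.0, -0.7, 0.2]
opening: 0.998
clock: 12.77
tool_pos: [0.4377, -0.4, 0.2165]
eef_rot: [0.714, 0.701, -0.002, -0.0]
contact_force: [-0.3, -1.0, 0.5]
opening: 0.998
clock: 13.02
tool_pos: [0.4323, -0.4566, 0.2146]
eef_rot: [0.718, 0.696, -0.004, 0.001]
contact_force: [-0.2, -0.2, -0.6]
opening: 0.998
t 13.02 p [ 0.4323 -0.4566  0.2146] F [-0.2 -0.2 -0.6] op 0.998 q [ 1.03  0.77 -0.55  1.57  0.48  0.94  0.29]
   [27.2, 16.8, -5.6, -0.25, 0.38, -0.99]
   [0.0, 0.0, 0.0, 0.0, -0.0, -0.0]
[{'xy': [276.8, 43.3], 'score': 0.65}]
```

View pics/w11.png

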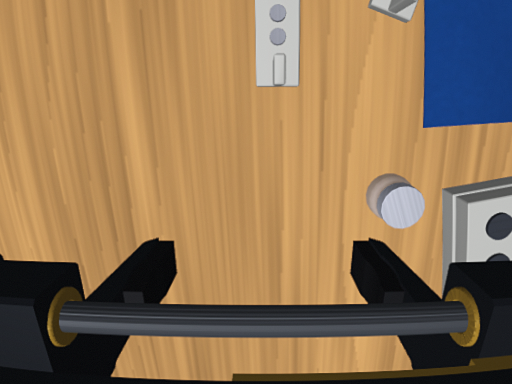

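```bash
python3 - <<'E'
from h import *
w=snapshot("wrist");save("w12",w["color"],(230,0,430,120),3.9)
print(back(w,[(279,54),(279,85)],.064),back(w,[(256,86.5),(299.5,86.5)],.014))
print("jar",back(w,[(402,208)],.05),get_state()["tool_pos"])
E
```

```text
[[ 0.44823478 -0.34078471  0.064     ]
 [ 0.44780404 -0.36634574  0.064     ]] [[ 0.4265627  -0.36563088  0.014     ]
 [ 0.47065369 -0.36671974  0.014     ]]
jar [[ 0.57234192 -0.48725815  0.05      ]] [ 0.43397412 -0.45079683  0.21511746]
```

View pics/w12.png

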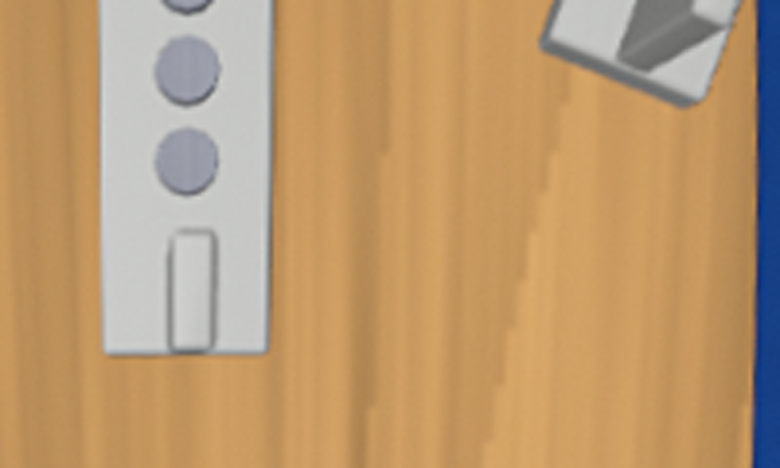

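```bash
python3 -m creep '[30,6,10,0,0.4,-1,35,4,20,0,0,0,25,4,25,0,0,0,0,0,20,0,0,0,0,0,0,0,0,0]'; python3 - <<'E'
from h import *
plan([.448,-.357,.09],-.018,2)
w=snapshot("wrist");save("w13",w["color"])
E
```

```text
clock: 13.58
tool_pos: [0.4527, -0.3472, 0.1412]
eef_rot: [0.705, 0.709, 0.003, -0.002]
contact_force: [-1.0, -0.5, -0.5]
opening: 0.998
t 13.58 p [ 0.4527 -0.3472  0.1412] F [-1.  -0.5 -0.5] op 0.998 q [ 0.87  0.79 -0.5   1.81  0.56  0.69  0.06]
   [-7.9, -3.8, 40.0, 0.1, -0.4, 1.35]
   [-2.1, -1.0, 11.1, -0.0, -0.0, -0.0]
```

View pics/w13.png

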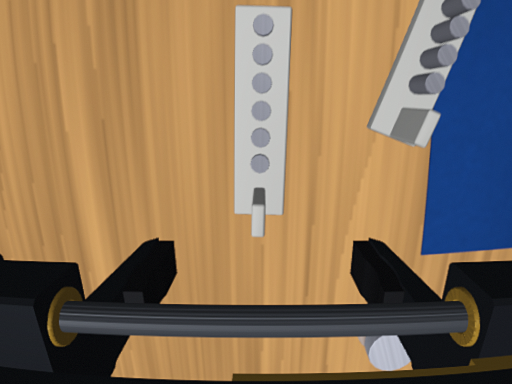

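```bash
python3 - <<'E'
from h import *
w=snapshot("wrist")
C=np.array([(22,85,14),(22,-85,14),(-22,-85,14),(-22,85,14)])/1e3
print(fit(w,C,[(290.5,8),(282.5,214),(235.5,213),(236.5,7)],[.45,-.28,0]))
print("fin",back(w,[(258,205),(258.5,236)],.064).mean(0))
plan([.448,-.357,.09],-.02,2)
E
```

```text
(array([ 0.45208151, -0.28505507, -0.0168478 ]), np.float64(1.5141998732162563))
fin [ 0.45045713 -0.35672579  0.064     ]
t 13.68 p [ 0.4549 -0.3488  0.144 ] F [-0.5 -0.4 -0.5] op 0.998 q [ 0.87  0.79 -0.5   1.8   0.55  0.69  0.06]
   [-6.2, -5.5, 40.2, 0.39, -0.28, 1.39]
   [-2.1, -1.7, 13.8, 0.0, 0.0, 0.0]
```

```bash
python3 -m creep '[-8,-6,20,0.4,-0.3,1.4,-2,-3,20,0,0,0,0,-2,20,0,0,0,0,0,0,0,0,0]'; python3 - <<'E'
from h import *
plan([.449,-.358,.026],-.018,2)
w=snapshot("wrist");save("w14",w["color"])
E
```

```text
clock: 14.02
tool_pos: [0.4491, -0.3624, 0.0897]
eef_rot: [0.715, 0.699, 0.001, 0.007]
contact_force: [-0.6, -0.0, -0.1]
opening: 0.999
t 14.02 p [ 0.4491 -0.3624  0.0897] F [-0.6 -0.  -0.1] op 0.999 q [ 0.84  0.86 -0.42  1.83  0.63  0.57 -0.01]
   [3.2, -0.6, 40.9, 0.67, 0.51, -0.25]
   [1.6, -0.0, 22.8, 0.0, -0.0, 0.0]
```

View pics/w14.png

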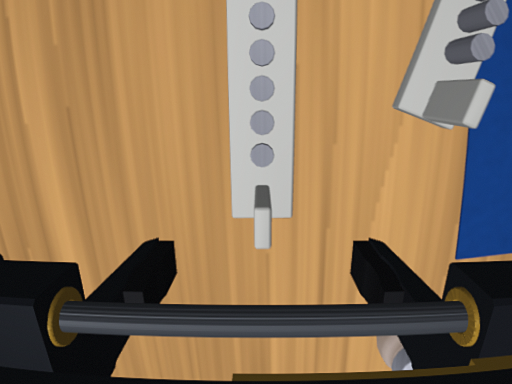

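```bash
python3 - <<'E'
from h import *
w=snapshot("wrist")
print("fin",back(w,[(263,206),(262.5,248)],.064),back(w,[(233,217),(291.5,217)],.014))
plan([.449,-.358,.026],-.018,2)
E
```

```text
fin [[ 0.45053784 -0.34517397  0.064     ]
 [ 0.44966012 -0.3711242   0.064     ]] [[ 0.42879195 -0.37045936  0.014     ]
 [ 0.47141633 -0.37164133  0.014     ]]
t 14.12 p [ 0.4513 -0.3629  0.0923] F [-0.7 -0.2  0.8] op 1.001 q [ 0.84  0.86 -0.43  1.83  0.62  0.57 -0.01]
   [3.4, -2.2, 40.8, 0.93, 0.61, -0.23]
   [1.9, -0.9, 25.5, 0.0, 0.0, 0.0]
```

```bash
python3 -m creep '[3,-2,20,0.9,0.6,-0.2,1,-3,20,0,0,0,0,-2,15,0,0,0,0,0,5,0,0,0]'; python3 - <<'E'
from h import *
plan([.450,-.358,.026],-.018,2)
E
```

```text
clock: 14.45
tool_pos: [0.4522, -0.3636, 0.0402]
eef_rot: [0.714, 0.7, 0.003, 0.009]
contact_force: [-0.2, -0.9, 1.1]
opening: 0.999
t 14.45 p [ 0.4522 -0.3636  0.0402] F [-0.2 -0.9  1.1] op 0.999 q [ 0.81  0.94 -0.36  1.84  0.68  0.47 -0.06]
   [5.7, -2.5, 14.2, 0.95, 0.51, -0.18]
   [0.0, 0.0, 0.0, -0.0, -0.0, 0.0]
```

```bash
python3 -m creep '[6,-2,9,1,0.6,-0.2,1,0,4,0,0,0,0,0,0,0,0,0]'; python3 - <<'E'
from h import *
plan([.450,-.358,.026],-.018,2)
E
```

```text
clock: 14.7
tool_pos: [0.453, -0.3574, 0.0294]
eef_rot: [0.714, 0.701, 0.001, 0.001]
contact_force: [-0.2, 0.2, -0.3]
opening: 0.994
t 14.7 p [ 0.453  -0.3574  0.0294] F [-0.2  0.2 -0.3] op 0.994 q [ 0.79  0.96 -0.36  1.84  0.68  0.47 -0.06]
   [-0.7, -3.0, 3.4, 0.14, 0.0, -0.01]
   [0.0, 0.0, 0.0, -0.0, -0.0, 0.0]
```

```bash
python3 -m creep '[0,-3,3,0,0,0,0,0,0,0,0,0,0,0,0,0,0,0,0,0,0,0,0,0,0,0,0,0,0,0]' 0 30;python3 -m creep '[0,0,0,0,0,0,0,0,0,0,0,0,0,0,0,0,0,0,0,0,0,0,0,0,0,0,0,0,0,0]' 0 60; python3 - <<'E'
from h import *
plan([.450,-.358,.026],-.018,1)
w=snapshot("wrist");save("w15",w["color"])
E
```

```text
clock: 15.12
tool_pos: [0.4516, -0.3581, 0.0288]
eef_rot: [0.714, 0.701, 0.001, 0.003]
contact_force: [0.2, 0.5, 0.3]
opening: 0.642
clock: 15.53
tool_pos: [0.4518, -0.3584, 0.0292]
eef_rot: [0.714, 0.701, 0.001, 0.003]
contact_force: [0.3, 0.5, 0.2]
opening: 0.266
t 15.53 p [ 0.4518 -0.3584  0.0292] F [0.3 0.5 0.2] op 0.266 q [ 0.79  0.96 -0.35  1.84  0.69  0.46 -0.06]
   [0.4, -1.8, 3.2, 0.39, 0.15, -0.02]
```

View pics/w15.png

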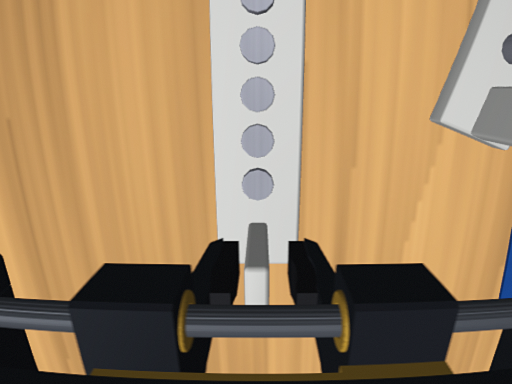

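```bash
python3 -m creep '[0,-1,2,0,0,0,0,0,0,0,0,0,0,0,0,0,0,0,0,0,0,0,0,0,0,0,0,0,0,0]' 0 60; python3 -c "
from h import *
plan([.450,-.358,.026],-.018,1)"
```

```text
clock: 16.0
tool_pos: [0.4499, -0.3585, 0.027]
eef_rot: [0.714, 0.701, 0.001, 0.003]
contact_force: [0.0, -1.0, 0.7]
opening: 0.105
t 16.0 p [ 0.4499 -0.3585  0.027 ] F [ 0.  -1.   0.7] op 0.105 q [ 0.79  0.96 -0.35  1.85  0.69  0.45 -0.07]
   [0.5, 0.1, 1.0, 0.31, 0.16, -0.01]
```

```bash
python3 -m creep '[0,0,-10,0,0,0,0,0,-20,0,0,0,0,0,-20,0,0,0,0,0,-20,0,0,0,0,0,0,0,0,0]'; python3 -c "
from h import *
plan([.450,-.358,.1],-.018,1)
w=snapshot('wrist');save('w16',w['color']);s=snapshot('side');save('s16',s['color'],(180,110,330,230),5)"
```

```text
clock: 16.42
tool_pos: [0.4485, -0.357, 0.0994]
eef_rot: [0.713, 0.701, 0.001, 0.001]
contact_force: [1.2, -0.3, -1.8]
opening: 0.105
t 16.42 p [ 0.4485 -0.357   0.0994] F [ 1.2 -0.3 -1.8] op 0.105 q [ 0.85  0.85 -0.45  1.83  0.61  0.6   0.01]
   [-1.0, 1.6, -0.6, 0.09, -0.01, 0.04]
```

View pics/w16.png

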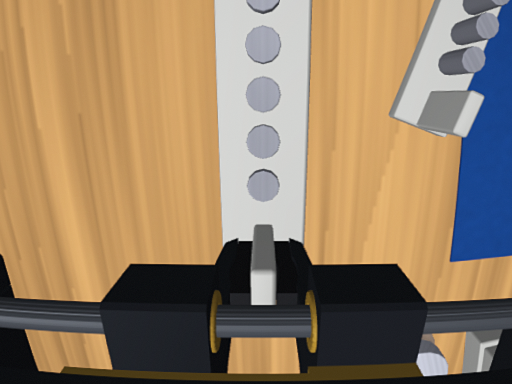

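View pics/s16.png

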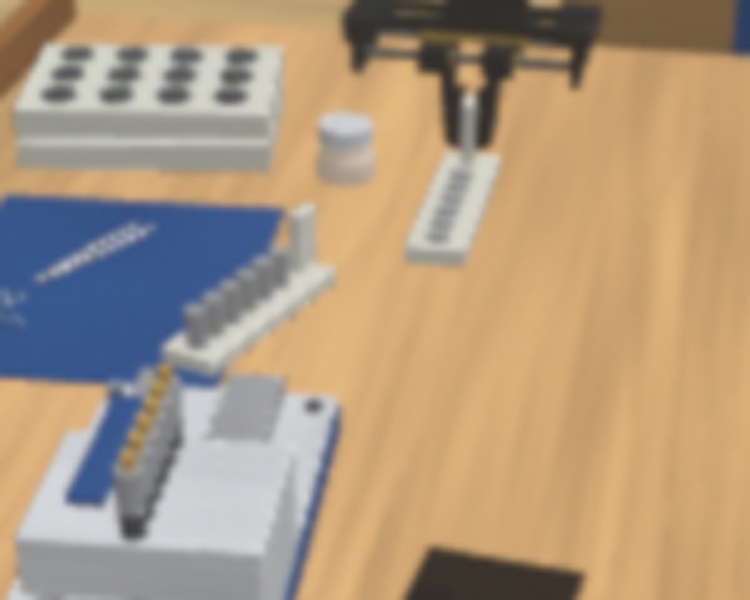

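The low carrier is held level at TCP z 0.10, with no sag. I'll raise it over the tall carrier and head for the lane.

```bash
python3 -m creep '[0,0,-20,0,0,0,0,0,-25,0,0,-1,0,0,0,0,0,0]'; python3 -c "
from h import *
plan([.595,-.0845,.15],.06,8,step=30)"
```

```text
clock: 16.77
tool_pos: [0.444, -0.3552, 0.1385]
eef_rot: [0.707, 0.708, -0.001, -0.006]
contact_force: [1.4, -0.4, -2.4]
opening: 0.112
t 16.77 p [ 0.444  -0.3552  0.1385] F [ 1.4 -0.4 -2.4] op 0.112 q [ 0.88  0.8  -0.5   1.81  0.56  0.7   0.06]
   [26.2, 14.6, -1.1, -0.55, -0.38, -3.36]
   [25.3, 16.1, -1.1, -0.0, 0.0, -0.0]
   [25.3, 16.1, -1.1, -0.0, -0.0, -0.0]
   [25.3, 16.1, -1.1, -0.0, 0.0, -0.0]
   [25.3, 16.1, -1.1, 0.0, 0.0, -0.0]
   [25.3, 16.1, -1.1, 0.0, -0.0, -0.0]
   [25.3, 16.1, -1.1, -0.0, -0.0, -0.0]
   [25.3, 16.1, -1.1, -0.0, 0.0, -0.0]
```

```bash
python3 -m creep '[26,15,-2,-0.5,-0.4,-3.4,26,16,-2,0,0,0,26,16,-2,0,0,0,26,16,-2,0,0,0,26,16,-2,0,0,0]'; python3 -c "
from h import *
plan([.595,-.0845,.14],.06,8,step=30)"
```

```text
clock: 17.18
tool_pos: [0.5095, -0.2278, 0.1391]
eef_rot: [0.692, 0.722, -0.007, -0.004]
contact_force: [0.4, 0.3, -2.1]
opening: 0.109
t 17.18 p [ 0.5095 -0.2278  0.1391] F [ 0.4  0.3 -2.1] op 0.109 q [ 0.61  0.78 -0.47  1.84  0.56  0.67 -0.15]
   [25.1, 16.4, -0.5, -0.94, 0.19, -0.99]
   [24.8, 16.9, -0.2, 0.0, 0.0, -0.0]
   [24.8, 16.9, -0.2, 0.0, 0.0, 0.0]
   [24.8, 16.9, -0.2, -0.0, 0.0, 0.0]
   [24.8, 16.9, -0.2, 0.0, -0.0, 0.0]
   [14.0, 9.5, -0.1, 0.0, 0.0, 0.0]
   [0.0, 0.0, 0.0, -0.0, -0.0, 0.0]
   [0.0, 0.0, 0.0, -0.0, -0.0, 0.0]
```

```bash
python3 -m creep '[25,16,-1,-0.9,0.2,-1,25,17,0,0,0,0,25,17,0,0,0,0,22,15,0,0,0,0,10,7,0,0,0,0]'; python3 -c "
from h import *
plan([.595,-.0845,.14],.06,2,step=30)
w=snapshot('wrist');save('w17',w['color'])"
```

```text
clock: 17.6
tool_pos: [0.5747, -0.1057, 0.1306]
eef_rot: [0.683, 0.73, -0.002, -0.006]
contact_force: [1.1, 0.4, -2.5]
opening: 0.109
t 17.6 p [ 0.5747 -0.1057  0.1306] F [ 1.1  0.4 -2.5] op 0.109 q [ 0.37  0.82 -0.47  1.76  0.53  0.7  -0.32]
   [19.3, 21.0, -9.3, -0.63, -0.35, 0.33]
   [0.5, 0.6, -0.3, -0.0, 0.0, 0.0]
```

View pics/w17.png

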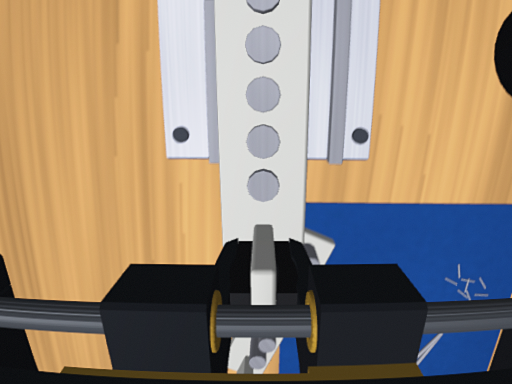

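```bash
cat >> h.py <<'E'
def pressfit(w,P,uv,x0=(.564,.096,.06)):
    P=np.array(P,float)/1e3;q,e=fit(w,P,uv,list(x0))
    st=get_state();d=st["tool_pos"][:2]-q[:2];c,s=np.cos(q[2]),np.sin(q[2])
    tx=R.from_quat(st["eef_rot"]).as_matrix()[:,0]
    print("press",q.round(4),"err",round(e,2),"TCP in press mm",(1e3*np.array([c*d[0]+s*d[1],-s*d[0]+c*d[1]])).round(1),"z",st["tool_pos"][2].round(4),"tool yaw rel",round(np.arctan2(-tx[0],tx[1])-q[2],4))
    return q
E
python3 - <<'E'
from h import *
w=snapshot("wrist");save("w18",w["color"],(140,0,400,190),3)
pressfit(w,[(-80,-170,30),(80,-170,30),(55,-170,42),(45,-170,42)],[(167,157.5),(369,159),(343,163.5),(330.5,163.5)])
E
```

```text
press [0.5655 0.098  0.0578] err 3.05 TCP in press mm [  -3.4 -205.2] z 0.1306 tool yaw rel 0.0085
```

View pics/w18.png

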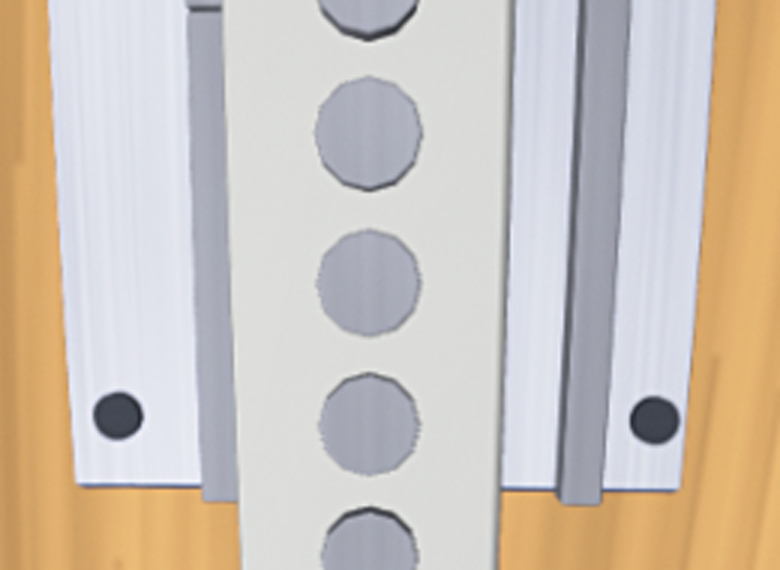

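```bash
python3 - <<'E'
from h import *
w=snapshot("wrist")
f=lambda a,b:(a/3+140-.33,b/3-.33)
pressfit(w,[(-80,-170,30),(80,-170,30),(45,-170,42),(55,-170,42),(-43,-170,42)],[f(76,486),f(680,490),f(561,500),f(601,504),f(203,500)])
E
```

```text
press [0.5616 0.0912 0.0612] err 2.9 TCP in press mm [  -1.2 -201.7] z 0.1307 tool yaw rel 0.0018
```

```bash
python3 -m creep '[8,11,5,-0.6,0,0,6,10,10,0,0,0,4,2,15,0,0,0,0,0,10,0,0,0,0,0,0,0,0,0]'; python3 -c "
from h import *
plan([.595,-.0845,.09],.06,2,step=30)
w=snapshot('wrist');save('w19',w['color'],(140,0,400,190),3)"
```

```text
clock: 18.17
tool_pos: [0.5934, -0.0993, 0.0849]
eef_rot: [0.689, 0.725, -0.004, -0.001]
contact_force: [-0.7, 0.2, -1.7]
opening: 0.109
t 18.17 p [ 0.5934 -0.0993  0.0849] F [-0.7  0.2 -1.7] op 0.109 q [ 0.32  0.9  -0.41  1.74  0.57  0.64 -0.38]
   [14.7, 2.3, -5.2, -0.4, 0.24, -0.5]
   [0.0, 0.0, 0.0, 0.0, -0.0, 0.0]
```

View pics/w19.png

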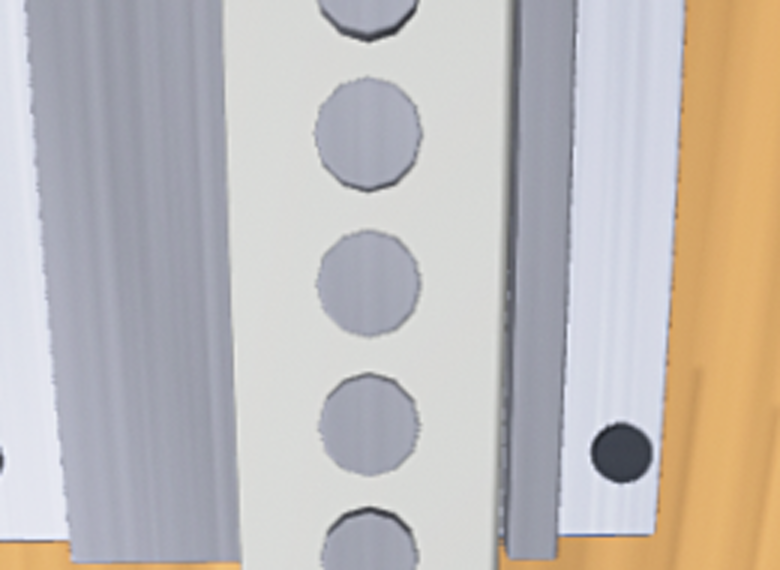

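```bash
python3 -m creep '[14,2,0,-0.4,0.2,0,12,1,0,0,0,0,2,0,3,0,0,0,0,0,0,0,0,0]'; python3 -c "
from h import *
plan([.595,-.072,.065],.055,2,step=30)
w=snapshot('wrist');save('w20',w['color'],(140,0,400,190),3)"
```

```text
clock: 18.55
tool_pos: [0.5954, -0.0698, 0.0829]
eef_rot: [0.69, 0.724, 0.001, 0.001]
contact_force: [-0.0, -0.0, -2.0]
opening: 0.107
t 18.55 p [ 0.5954 -0.0698  0.0829] F [-0. -0. -2.] op 0.107 q [ 0.27  0.89 -0.41  1.75  0.57  0.61 -0.43]
   [-2.2, -0.5, 17.9, 0.11, 0.02, -0.38]
   [0.0, 0.0, 0.0, -0.0, -0.0, 0.0]
```

View pics/w20.png

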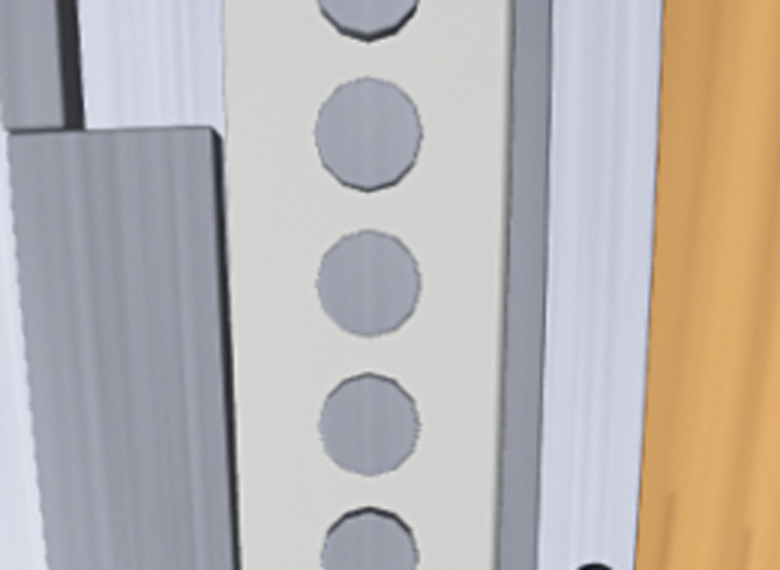

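```bash
python3 -m creep '[0,-1.3,3,0,0,-0.5,0,0,4,0,0,0,0,0,3,0,0,0,0,0,0,0,0,0]'; python3 -c "
from h import *
plan([.595,-.072,.065],.06,2,step=30)
w=snapshot('wrist');save('w21',w['color'],(140,0,400,190),3)"
```

```text
clock: 18.93
tool_pos: [0.5949, -0.0703, 0.0735]
eef_rot: [0.686, 0.727, 0.001, 0.002]
contact_force: [0.5, 0.6, -2.3]
opening: 0.11
t 18.93 p [ 0.5949 -0.0703  0.0735] F [ 0.5  0.6 -2.3] op 0.11 q [ 0.26  0.91 -0.4   1.76  0.58  0.59 -0.43]
   [-1.7, -0.1, 8.5, 0.26, 0.08, -0.11]
   [0.0, 0.0, 0.0, -0.0, -0.0, -0.0]
```

View pics/w21.png

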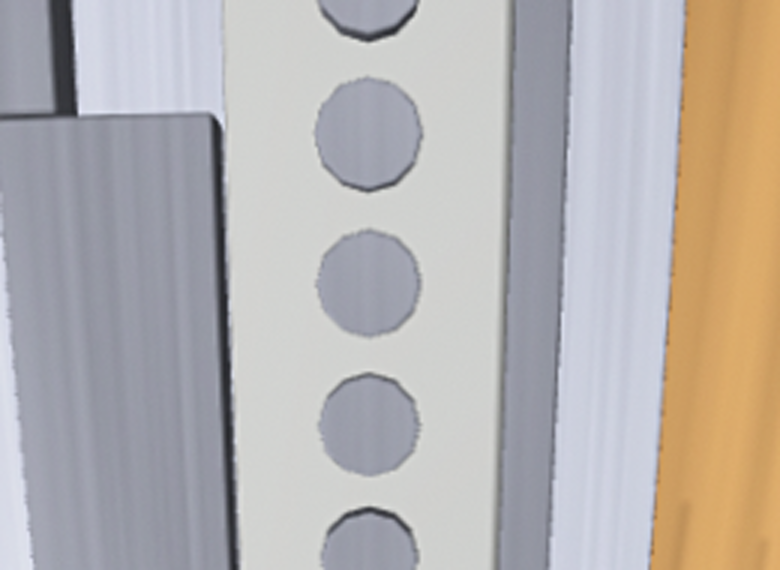

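```bash
python3 -m creep '[0,-1,2,0.3,0,-0.3,0,0,1,0,0,0,0,0,0,0,0,0]'; python3 -c "
from h import *
plan([.595,-.072,.065],.06,2,step=30)
w=snapshot('wrist');save('w22',w['color'],(140,0,400,190),3)"
```

```text
clock: 19.23
tool_pos: [0.594, -0.0712, 0.0703]
eef_rot: [0.685, 0.729, -0.001, 0.0]
contact_force: [-0.3, 2.1, -2.1]
opening: 0.106
t 19.23 p [ 0.594  -0.0712  0.0703] F [-0.3  2.1 -2.1] op 0.106 q [ 0.26  0.91 -0.4   1.76  0.58  0.59 -0.43]
   [-0.9, 1.0, 5.3, -0.06, 0.11, 0.15]
   [0.0, 0.0, 0.0, 0.0, -0.0, 0.0]
```

View pics/w22.png

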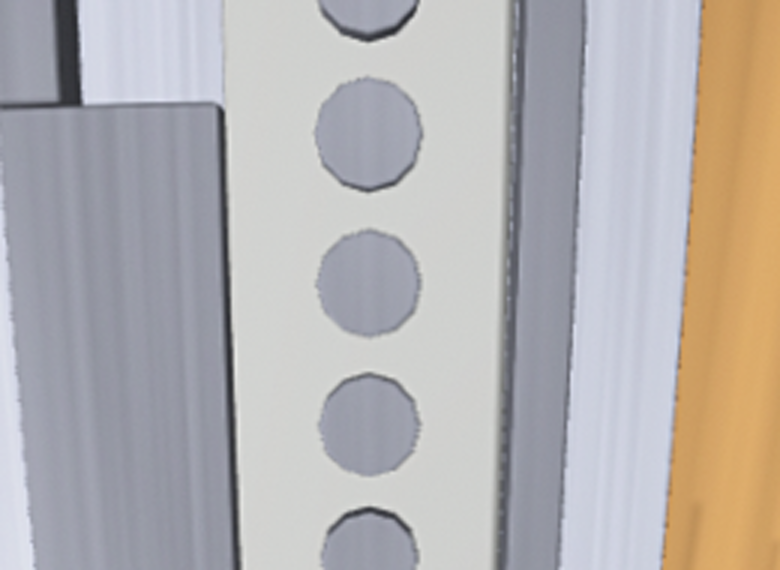

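```bash
python3 -m creep '[0,0.6,3,0,0,0,0,0,3,0,0,0,0,0,3,0,0,0,0,0,0,0,0,0]'; python3 -c "
from h import *
plan([.595,-.072,.057],.06,2,step=30)
w=snapshot('wrist');save('w23',w['color'],(140,0,400,190),3)"
```

```text
clock: 19.62
tool_pos: [0.5949, -0.0714, 0.0606]
eef_rot: [0.685, 0.729, -0.001, 0.001]
contact_force: [0.1, 0.3, -2.0]
opening: 0.107
t 19.62 p [ 0.5949 -0.0714  0.0606] F [ 0.1  0.3 -2. ] op 0.107 q [ 0.26  0.93 -0.39  1.76  0.59  0.57 -0.43]
   [-0.6, 0.1, 3.6, -0.03, 0.11, 0.13]
   [0.0, 0.0, 0.0, 0.0, 0.0, 0.0]
```

View pics/w23.png

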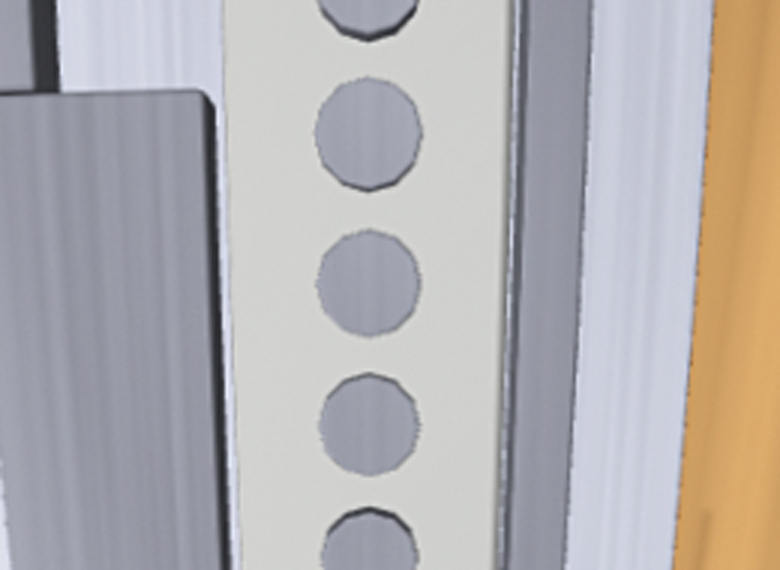

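The carrier is between block and wall with floor showing on both sides. I'll lower it to the floor.

```bash
python3 -m creep '[0,-0.3,2,0,0,0,0,0,0,0,0,0]';python3 -m creep '[0,0,2,0,0,0,0,0,1,0,0,0]'; python3 -m creep '[0,0,1,0,0,0,0,0,1.5,0,0,0]'
```

```text
clock: 19.83
tool_pos: [0.5946, -0.0713, 0.0585]
eef_rot: [0.685, 0.729, -0.001, 0.001]
contact_force: [-0.8, 0.2, -1.8]
opening: 0.111
clock: 20.0
tool_pos: [0.595, -0.0713, 0.0569]
eef_rot: [0.685, 0.729, -0.001, 0.001]
contact_force: [-4.8, -1.1, 15.1]
opening: 0.108
clock: 20.17
tool_pos: [0.595, -0.0713, 0.0569]
eef_rot: [0.685, 0.729, -0.001, 0.002]
contact_force: [-4.7, -1.0, 14.5]
opening: 0.109
```

```bash
python3 -m creep '[8,0,-0.8,0,0,0,14,0,0,0,0,0,14,0,0,0,0,0]'; python3 -c "
from h import *
plan([.59,.04,.057],.06,1,step=10)
w=snapshot('wrist');save('w24',w['color'])"
```

```text
clock: 20.42
tool_pos: [0.5932, -0.0382, 0.0583]
eef_rot: [0.687, 0.726, -0.002, 0.004]
contact_force: [1.0, 0.0, -2.3]
opening: 0.112
t 20.42 p [ 0.5932 -0.0382  0.0583] F [ 1.   0.  -2.3] op 0.112 q [ 0.19  0.92 -0.36  1.78  0.59  0.55 -0.5 ]
   [10.0, 0.1, 0.1, 0.15, 0.41, -0.27]
```

View pics/w24.png

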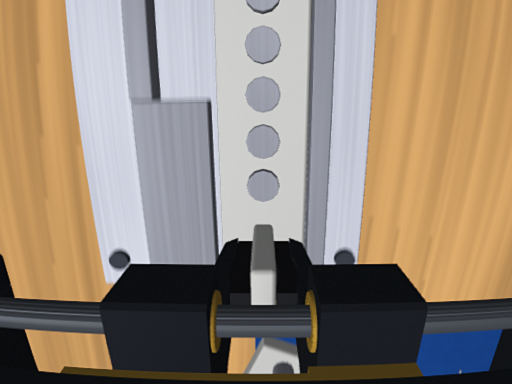

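```bash
python3 -m creep '[14,-0.5,0.5,0.1,0.4,-0.3,14,0,0.3,0,0,0,14,0,0,0,0,0]'; python3 -c "
from h import *
plan([.589,.04,.057],.06,1,step=10)
w=snapshot('wrist');save('w25',w['color'])"
```

```text
clock: 20.72
tool_pos: [0.5894, 0.0106, 0.057]
eef_rot: [0.684, 0.73, 0.001, -0.001]
contact_force: [1.1, -2.0, 0.0]
opening: 0.11
t 20.72 p [0.5894 0.0106 0.057 ] F [ 1.1 -2.   0. ] op 0.11 q [ 0.11  0.92 -0.36  1.79  0.58  0.53 -0.56]
   [10.0, 0.5, 0.0, 0.02, -0.19, 0.3]
```

View pics/w25.png

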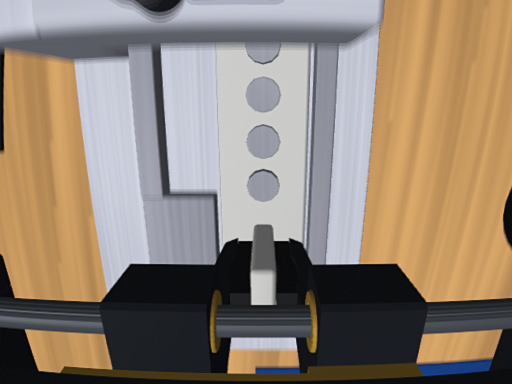

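```bash
python3 -m creep '[13,0.2,0,0,-0.2,0.2,13,0,0,0,0,0,5,0,0,0,0,0]'; python3 -c "
from h import *
plan([.587,.055,.057],.06,1,step=10)
w=snapshot('wrist');save('w26',w['color'])"
```

```text
clock: 21.02
tool_pos: [0.587, 0.0497, 0.057]
eef_rot: [0.682, 0.731, 0.002, -0.002]
contact_force: [-0.1, -0.8, -1.6]
opening: 0.111
t 21.02 p [0.587  0.0497 0.057 ] F [-0.1 -0.8 -1.6] op 0.111 q [ 0.04  0.92 -0.35  1.79  0.57  0.53 -0.61]
   [5.3, 0.4, 0.0, 0.02, -0.26, 0.5]
```

View pics/w26.png

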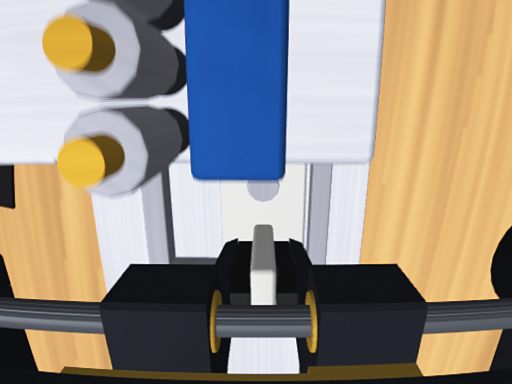

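```bash
python3 -m creep '[3,0,0,0,-0.2,0.5,2,0,0,0,0,0,0,0,0,0,0,0]'; python3 -m creep '[2,0,0,0,0,0,1.5,0,0,0,0,0]'; python3 -m creep '[2,0,0,0,0,0,1.5,0,0,0,0,0]'
```

```text
clock: 21.32
tool_pos: [0.5865, 0.0554, 0.057]
eef_rot: [0.685, 0.728, 0.0, -0.0]
contact_force: [-0.2, 1.2, 0.3]
opening: 0.107
clock: 21.48
tool_pos: [0.5865, 0.0563, 0.057]
eef_rot: [0.686, 0.727, -0.001, 0.001]
contact_force: [-0.3, -2.4, -0.2]
opening: 0.101
clock: 21.65
tool_pos: [0.5865, 0.0563, 0.057]
eef_rot: [0.688, 0.726, -0.002, 0.002]
contact_force: [-0.1, -2.9, -0.4]
opening: 0.108
```

```bash
python3 -m creep '[4,0,0,0,0,0,3,0,0,0,0,0]'; python3 -m creep '[4,0,0,0,0,0,4,0,0,0,0,0]';python3 -c "
from h import *
t=snapshot('top');save('t27',t['color'],(145,100,300,200),5);s=snapshot('side');save('s27',s['color'],(150,130,300,290),3.7)
plan([.5865,.053,.057],.06,1,step=10)"
```

```text
clock: 21.82
tool_pos: [0.5865, 0.0563, 0.0571]
eef_rot: [0.689, 0.724, -0.006, 0.005]
contact_force: [-1.2, -5.2, 1.8]
opening: 0.105
clock: 21.98
tool_pos: [0.5864, 0.0562, 0.0574]
eef_rot: [0.691, 0.723, -0.01, 0.009]
contact_force: [0.2, -9.0, 4.7]
opening: 0.106
t 22.08 p [0.5864 0.0562 0.0575] F [-0.9 -9.6  4.7] op 0.109 q [-0.01  0.92 -0.32  1.79  0.57  0.54 -0.66]
   [-3.2, -0.0, 0.6, -0.19, 1.54, -0.84]
```

View pics/t27.png

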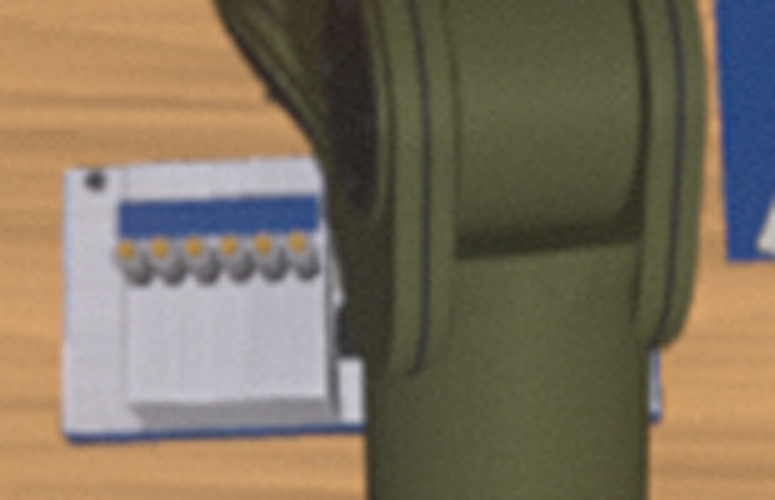

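View pics/s27.png

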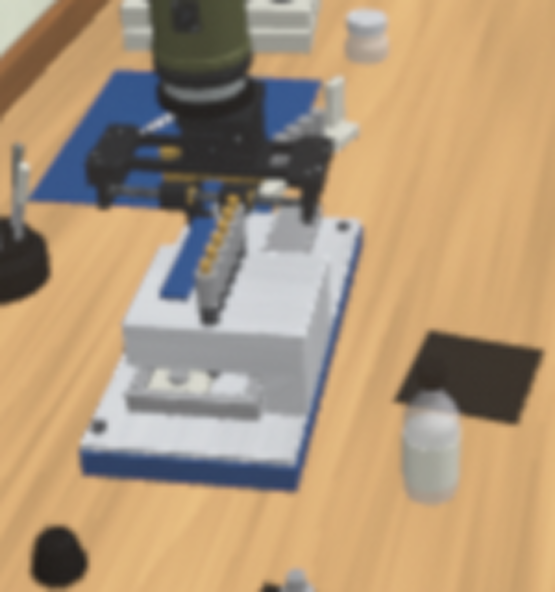

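```bash
python3 -m creep '[-2,0,0,-0.2,1.5,-0.8,-1,0,0,0,0,0,0,0,0,0,0,0]'; python3 -c "
from h import *
plan([.5865,.053,.057],.06,1,step=10)"
```

```text
clock: 22.33
tool_pos: [0.5866, 0.0523, 0.0576]
eef_rot: [0.686, 0.727, -0.0, 0.001]
contact_force: [-0.0, 0.5, -2.3]
opening: 0.108
t 22.33 p [0.5866 0.0523 0.0576] F [-0.   0.5 -2.3] op 0.108 q [ 0.03  0.92 -0.35  1.79  0.57  0.53 -0.63]
   [0.7, -0.1, 0.6, 0.02, 0.06, -0.13]
```

```bash
python3 -m creep '[0.5,-5,0,0,0,0,0,-7,0,0,0,0,0,-7,0,0,0,0]'; python3 -c "
from h import *
plan([.558,.0515,.057],.06,1,step=10)"
```

```text
clock: 22.58
tool_pos: [0.5674, 0.0548, 0.0572]
eef_rot: [0.686, 0.727, 0.002, -0.0]
contact_force: [0.7, -0.7, -1.7]
opening: 0.106
t 22.58 p [0.5674 0.0548 0.0572] F [ 0.7 -0.7 -1.7] op 0.106 q [ 0.01  0.9  -0.33  1.86  0.58  0.48 -0.66]
   [-2.8, -9.6, 0.2, 0.12, -0.14, -0.12]
```

```bash
python3 -m creep '[-2,-4,0,0,0,0,-0.5,-3,0,0,0,0,0,0,0,0,0,0]'; python3 -c "
from h import *
plan([.558,.0515,.057],.06,1,step=10)"; python3 -m creep '[0,-2,0,0,0,0,0,0,0,0,0,0]'
```

```text
clock: 22.83
tool_pos: [0.5574, 0.0533, 0.0573]
eef_rot: [0.685, 0.728, 0.001, -0.001]
contact_force: [2.2, -0.6, -3.1]
opening: 0.108
t 22.83 p [0.5574 0.0533 0.0573] F [ 2.2 -0.6 -3.1] op 0.108 q [ 0.01  0.89 -0.32  1.88  0.59  0.45 -0.67]
   [-1.8, 0.5, 0.2, 0.02, -0.15, 0.07]
clock: 23.0
tool_pos: [0.5576, 0.0534, 0.0577]
eef_rot: [0.685, 0.728, 0.003, 0.001]
contact_force: [-0.2, -0.2, -2.3]
opening: 0.11
```

```bash
python3 -m creep '[-1,-3,0,0,0,0]';  python3 -m creep '[0,-2,0,0,0,0,0,0,0.5,-0.3,-0.2,0]'; python3 -c "
from h import *
plan([.5574,.0525,.057],.06,1,step=10)
w=snapshot('wrist');save('w28',w['color'])"
```

```text
clock: 23.08
tool_pos: [0.557, 0.0533, 0.0581]
eef_rot: [0.685, 0.728, 0.005, 0.001]
contact_force: [8.0, 1.8, -6.2]
opening: 0.11
clock: 23.25
tool_pos: [0.5573, 0.0532, 0.058]
eef_rot: [0.686, 0.728, 0.008, 0.006]
contact_force: [-0.3, -0.4, -2.6]
opening: 0.109
t 23.25 p [0.5573 0.0532 0.058 ] F [-0.3 -0.4 -2.6] op 0.109 q [-0.    0.89 -0.3   1.91  0.6   0.42 -0.69]
   [-0.7, 0.1, 1.0, 1.14, -0.17, -0.02]
```

View pics/w28.png

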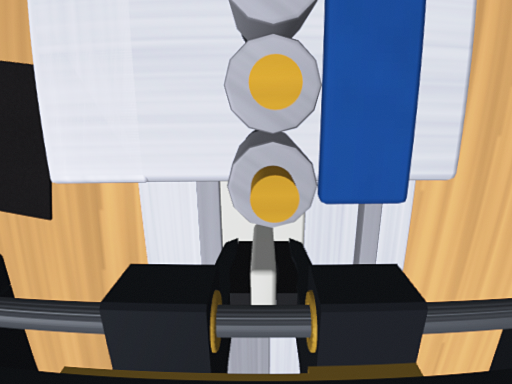

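```bash
python3 -m creep '[0,0,0.5,1.1,-0.1,0,0,0,1,0,0,0,0,0,0,0,0,0]'; python3 -c "
from h import *
plan([.5574,.0525,.057],.06,1,step=10)"
```

```text
clock: 23.55
tool_pos: [0.5575, 0.0537, 0.057]
eef_rot: [0.685, 0.728, 0.001, 0.001]
contact_force: [0.8, -0.5, -1.6]
opening: 0.109
t 23.55 p [0.5575 0.0537 0.057 ] F [ 0.8 -0.5 -1.6] op 0.109 q [ 0.01  0.89 -0.32  1.89  0.59  0.45 -0.67]
   [-1.1, -0.2, -0.0, 0.12, -0.02, 0.04]
```

```bash
python3 -m creep '[-2,-0.3,0.3,0,0,0,0,0,0.5,0,0,0,0,0,0,0,0,0]'; python3 -m creep '[0,0,0,0,0,0,0,0,0,0,0,0,0,0,0,0,0,0,0,0,0,0,0,0]' 50; python3 -c "
from h import *
plan([.5574,.0525,.057],.06,1,step=10)
w=snapshot('wrist');save('w29',w['color'])"
```

```text
clock: 23.8
tool_pos: [0.5573, 0.0533, 0.0571]
eef_rot: [0.685, 0.729, 0.002, 0.0]
contact_force: [1.3, 1.2, -2.1]
opening: 0.109
clock: 24.13
tool_pos: [0.5545, 0.0524, 0.0563]
eef_rot: [0.685, 0.729, 0.0, -0.001]
contact_force: [0.6, 1.2, -0.2]
opening: 0.39
t 24.13 p [0.5545 0.0524 0.0563] F [ 0.6  1.2 -0.2] op 0.39 q [ 0.01  0.89 -0.32  1.89  0.59  0.45 -0.67]
   [-0.1, 2.9, -0.7, -0.04, -0.07, 0.13]
```

View pics/w29.png

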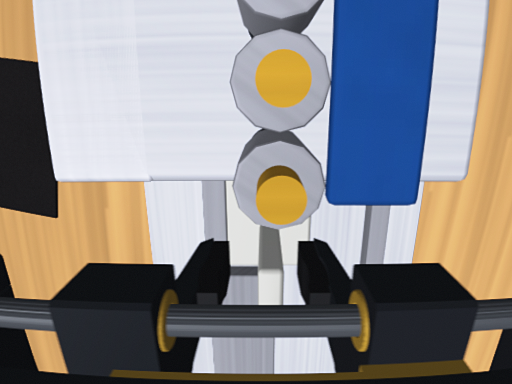

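```bash
python3 -m creep '[0,2,-2,0,0,0,0,0,-5,0,0,0,0,0,-20,0,0,0,0,0,-30,0,0,0,0,0,-30,0,0,0]' 70; python3 -m creep '[-10,0,-20,0,0,0,-40,0,0,0,0,0,-41,0,0,0,0,0,-41,0,0,0,0,0,-41,0,0,0,0,0]'; python3 -c "
from h import *
plan([.5574,-.12,.18],.06,1,step=10)
w=snapshot('wrist');save('w30',w['color'],(150,0,400,190),3.1);t=snapshot('top');save('t30',t['color'],(145,100,300,200),5);s=snapshot('side');save('s30',s['color'],(150,140,380,330),3.2)"
```

```text
clock: 24.6
tool_pos: [0.5521, 0.0516, 0.1409]
eef_rot: [0.684, 0.729, -0.006, -0.005]
contact_force: [0.0, -0.7, -0.6]
opening: 0.788
clock: 25.02
tool_pos: [0.5707, -0.1102, 0.1723]
eef_rot: [0.675, 0.737, 0.005, -0.002]
contact_force: [0.8, 0.1, -0.3]
opening: 0.793
t 25.02 p [ 0.5707 -0.1102  0.1723] F [ 0.8  0.1 -0.3] op 0.793 q [ 0.41  0.75 -0.5   1.76  0.49  0.75 -0.25]
   [-4.7, -7.7, -4.3, 0.21, -0.58, 1.58]
```

View pics/w30.png

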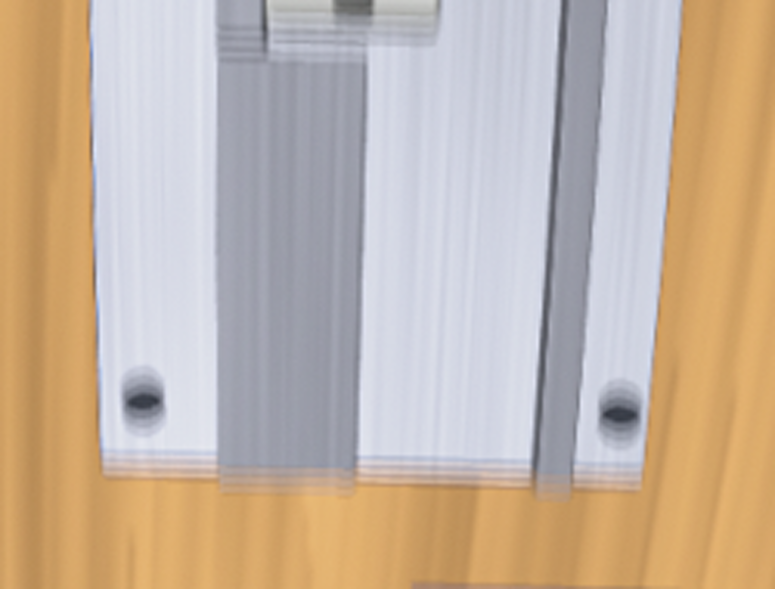

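View pics/t30.png

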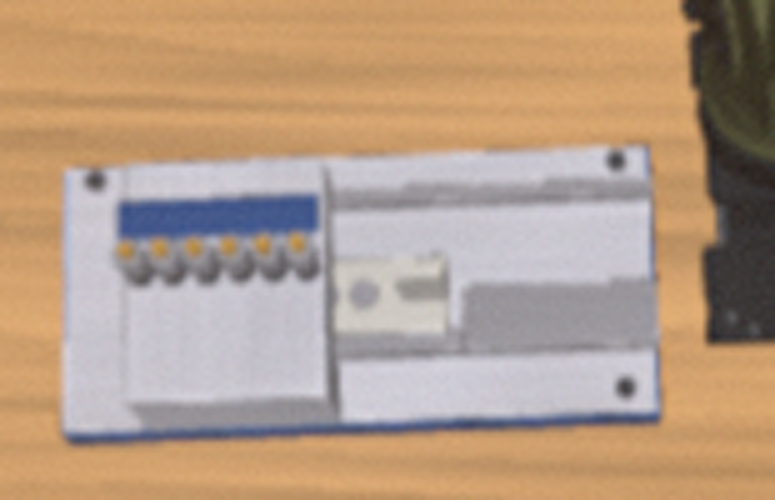

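View pics/s30.png

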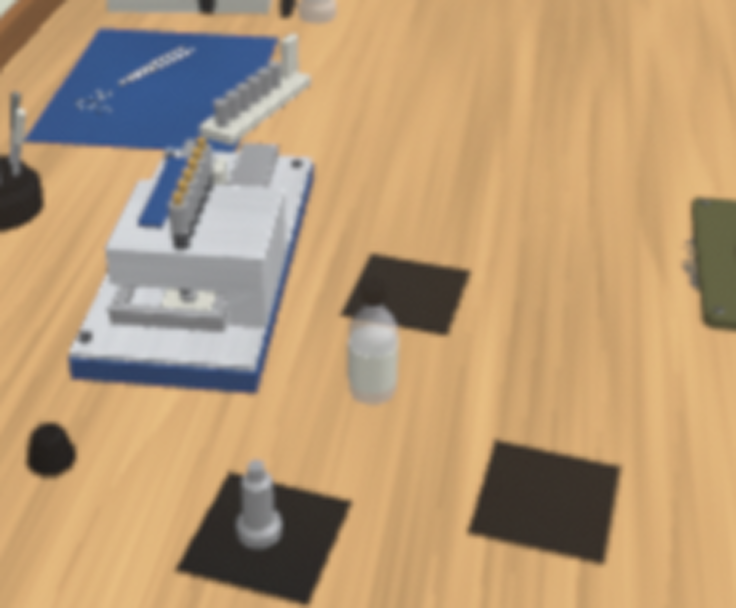

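The carrier lies in the pocket beyond the catch block, and the gauge is upright on the mat. I'll take one precise check with the wrist camera.

```bash
python3 -m creep '[30,-10,-10,0.2,-0.5,1.5,25,-5,0,0,0,0,0,0,0,0,0,0,0,0,0,0,0,0,0,0,0,0,0,0]'; python3 -c "
from h import *
plan([.5574,-.06,.18],.06,1,step=10)
w=snapshot('wrist');save('w31',w['color'],(150,0,400,190),3.1)"
```

```text
clock: 25.58
tool_pos: [0.5507, -0.0566, 0.1827]
eef_rot: [0.689, 0.725, 0.0, -0.001]
contact_force: [0.2, -0.6, -0.3]
opening: 0.796
t 25.58 p [ 0.5507 -0.0566  0.1827] F [ 0.2 -0.6 -0.3] op 0.796 q [ 0.31  0.71 -0.48  1.83  0.47  0.72 -0.39]
   [-3.8, 6.5, 2.7, -0.04, -0.06, -0.56]
```

View pics/w31.png

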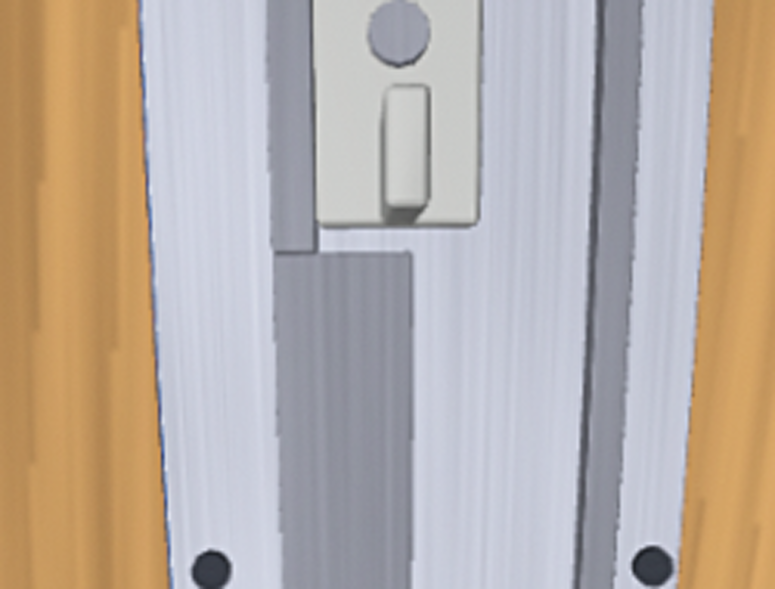

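The carrier is flush with the rail. The gap to the catch block is about 26 px ≈ 7 mm, so y ≈ 33 mm, which is within tolerance, and it is parallel to the press. The gripper is clear, so I'm handing in.

```bash
python3 -c "
from plant import *
print(get_state()['qd'].round(3)); print(finish_job())"
```

```text
[ 0.015  0.008  0.014 -0.007  0.003 -0.     0.   ]
the job is handed in; nothing more can be done
None
```

The job is handed in, about 26 s into the 67 s allowed; `finish_job()` reports no verdict.

I lifted the gauge out of the lane and stood it upright on the leftmost mat. I gripped the low carrier by its fin, laid it in the lane with the fin at the open end, and slid it to the end stop. It backed off 1–4 mm from the stop before I shifted it against the rear rail and released it.

**Last checks:**
- **Carrier:** the wrist picture shows it flat, flush along the rear rail and parallel to the press. It is about 7 mm clear of the catch block, so y ≈ 33 mm against the 23–37 mm allowed. The rough top view suggested nearer 11 mm, which the 8 mm of play in the pocket rules out.
- **Gauge:** it stands upright near the mat's centre in the side picture. I did not compute its final position.
- **Bystanders:** nothing touched them. The oil bottle, loupe and tall carrier look unmoved in the last pictures; I did not measure their positions, and the jar was mostly out of frame.
- **Gripper:** open and clear of everything, with no contact force beyond sensor noise.

**Disagreements:** my camera estimates of the press and gauge positions differed by up to about 10 mm between views. I settled those with close-up views and by contact with the floor, end stop and rail. The peak force I read was about 41 N on the wrist (120 N limit), when the gauge touched down on the mat.

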